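# Clamp the paint jars into the shaking cradle

## Robot

A 7-joint arm with a two-finger parallel gripper is mounted at the origin on a cart in front of the work surface, level with it; the furniture and walls round the work are solid. World frame = base frame: x ahead of the robot, y to its left, z up, the work surface at z = 0. Lengths are in mm, angles in rad, forces in N, time in s.
With the tool pointing down it reaches from about 400 to 875 mm from the base axis. Payload 4.4 kg.
Tool frame: the origin (TCP) lies midway between the tips of the shut fingers; the grasp point (between the pads) lies 19 mm behind it (ctrl.pinch_z is the distance from the TCP to the grasp point, in mm); z points along the fingers, y is the line along which they close (so a half turn about z gives the same grasp; the last joint's range is limited). The gripper opens to 85 mm and grips with 20 to 120 N. Pads are 22 mm wide; open, the fingers measure 114 mm over their backs; the gripper's body (76 mm by 85 mm) begins 54 mm behind the grasp point. The pads swing forward as they close: fully open they stand 13 mm farther back than shut.
Start: joints at [1.063, 0.628, 0.038, 1.517, -0.027, 0.996, -0.02], TCP at [277.947, -587.591, 231.313] pointing down, gripper open.
Joint ranges: [-3.06, 3.06], [-0.37, 2.12], [-1.25, 1.32], [0.18, 2.47], [-1.1, 4.24], [0.23, 1.98], [-2.94, 2.94]. Speed limits (rad/s): [2.57, 2.57, 3.14, 3.14, 3.14, 3.14, 3.14].

## Interface

Orientations are given as [roll, pitch, yaw] about the fixed x, y, z axes, in that order (R = Rz(yaw) Ry(pitch) Rx(roll)).
In Python, from cell import read_state, cams, order, ctrl gives the robot as it stands.
- The arm moves only by the tool move_arm, never from a script. Its argument "targets" is text: rows parted by semicolons, each of 7 numbers parted by spaces: the gripper's target within -1 to 1 (fully open at 1, half-way at 0, shut at -1), then the shift along the tool's x, y, z in cm, then the turn, a rotation vector about the tool's x, y, z in degrees. A call has 1 to 5 rows; each row shifts and turns the commanded pose from where the row before left it, along the tool's axes as they then stand; what a row does not reach is not made up. A row lasts 1/12 s, in which the tool goes at most 41.7 mm and 7.16 degrees, less where a joint would pass 70% of its speed; a pose out of reach is approached as far as the arm can. A call with a gripper value outside its range is refused whole. The fingers move at their own pace and stop on an object; the grip force is fixed at half the most. Time passes only in rows, so rows that do not move let the fingers close. It gives the time, the measured TCP pose, the force, the opening and the grip force at its end, in the units of the state.
- read_state(): the state, without advancing time (a new reading comes with each control period).
- cams.get_image(name): name is "side" or "top"; returns a dict with "color" (480x640x3 uint8, red, green, blue), "fovy" (degrees; the focal length in pixels is half the picture's height over the tangent of half this angle, whatever the lens; pixels are square), "cx", "cy" (the principal point, pixels), "rvec" (rotation vector, rad) and "tvec" (3), from world to camera coordinates, as OpenCV has them. Camera axes: x right, y down, z forward; pixel columns grow to the right and rows downward; lengths in mm; the calibration is good to about 2 mm. A picture is of the moment at which its call begins. There is no depth.
- order.finish_job(): hands the job in; it is judged then, once.
The state is a dict: "clock": time; "qpos": joint angles; "qd": joint speeds; "tau": joint torques, N m; "eef_pos": TCP position; "tool_rot": TCP orientation; "force": force on the tool from outside, world axes, zero at the start; "torque": the same for the moment, N m; "width": finger opening in mm; "gripper_force": force on a finger pad.
Only numpy, scipy, OpenCV 4.12 (cv2) and the standard library are available. Lean on these libraries where they do the work, as an engineer would, in place of code of your own. Each camera call takes 0.05 s, during which the arm holds its last target. There are 200 camera calls.

## Task

Get the shaking cradle ready: first stand every small yellow-lidded jar of green paint that is out in front of it upright in a pocket of its own, then slide the clamp bridge over the jars right up to its front stop. Take the lock pin from its wooden stand and push it down through the bridge's ear and the lug below until its collar rests on the ear, and last of all screw the knurled knob clockwise until it stops tight. Leave the other things on the desk where they are.

Things in the scene. Friction and masses are not known exactly. Their poses are not given: they have to be found in the camera images.
- cradle: Plywood base of the shaking cradle, 182 x 200 x 10 mm, fixed to the desk. Origin on the desk top under the middle pocket; +x points from the pockets to the rear end where the clamp bridge is parked, +y to the left, z up. The plywood reaches 32 mm in front of the origin and 150 mm behind it. Three square pockets lie in a row along y.
- pocket0 (a point): Centre of the floor of the right-hand (-y) pocket (floor 10 mm above the desk, 53 x 53 mm inside, walls 3 mm thick and 24 mm high). Axes as the cradle.
- pocket1 (a point): Centre of the floor of the middle pocket (floor 10 mm above the desk, 53 x 53 mm inside, walls 3 mm thick and 24 mm high). Axes as the cradle.
- pocket2 (a point): Centre of the floor of the left-hand (+y) pocket (floor 10 mm above the desk, 53 x 53 mm inside, walls 3 mm thick and 24 mm high). Axes as the cradle.
- bridge (a joint): Travel of the aluminium clamp bridge along its rails, m: 0 parked at the rear, grows as it is slid towards the pockets (cradle -x), 0.13 at its front stop, centred over the pockets. About 3 N of friction; stays where left. The bridge is a portal: beam 36 mm wide (x), 194 mm long (y), underside 88 mm and top 98 mm above the desk, legs 92 mm either side; beneath it hangs a press plate 44 x 156 mm, underside 77 mm above the desk with the screw fully up.
- bridge_handle (a point): Centre of the black upright handle block on the beam, left end: 16 mm thick along cradle x, 28 mm along y, 36 mm high (98 to 134 mm above the desk). Moves with the bridge. Axes as the cradle.
- screw (a joint): Turn of the clamp screw, rad: grows as the knob is turned clockwise seen from above, and the knob and press plate go down 0.92 mm a radian; 0 fully up, 10.0 hard stop, tight on the jars. Stays where left; about 0.06 N m of friction.
- knob_grip (a point): On the screw's axis, half-way up the knurled knob (36 mm across, 22 mm high) on top of the middle of the bridge. The knob's underside stands 15 mm (tight) to 24 mm (up) clear of the beam's top. It moves with bridge and screw.
- jar0_mid (a point): Centre (half-way up) of a small screw-top glass jar of green paint with a mustard-yellow lid, 46 mm across, 58 mm high, loose, about 0.13 kg; z up when it stands upright. None when this jar is absent. Where the job begins it stands on the desk in front of the cradle.
- jar1_mid (a point): Centre (half-way up) of a small screw-top glass jar of green paint with a mustard-yellow lid, 46 mm across, 58 mm high, loose, about 0.13 kg; z up when it stands upright. None when this jar is absent. Where the job begins it stands on the desk in front of the cradle.
- jar2_mid (a point): Centre (half-way up) of a small screw-top glass jar of green paint with a mustard-yellow lid, 46 mm across, 58 mm high, loose, about 0.13 kg; z up when it stands upright. None when this jar is absent. Where the job begins it stands on the desk in front of the cradle.
- pin_handle (a point): Centre of the upright steel lock pin's ribbed handle (16 mm across, 34 mm high, so 17 mm up and down from here). Below the handle a collar 22 mm across, 4 mm thick, then a shaft 10 mm across and 30 mm long with a tapered tip: the tip is 51 mm below this point, the collar's underside 21 mm. z points along the pin, up.
- lug_hole (a point): Centre of the mouth of the 12 mm through hole in the steel lug (30 x 30 mm, 26 mm high) at the cradle's front right corner, 26 mm above the desk. With the bridge at its front stop the 12 mm hole of the bridge's ear (6 mm thick, upper face 34 mm above the desk) lies over it; the pin goes down through both until its collar rests on the ear, its handle's centre then 55 mm above the desk.
- pin_stand: Loose plywood block 60 x 60 x 34 mm (0.3 kg) with a 12 mm upright hole in which the lock pin stands at first, collar on the block's top. Origin under its centre.
- green_low: Green plastic parts box with spoon blades in it, fixed, 100 x 132 mm (x, y), 56 mm high, left of the cradle and behind the pin stand. Origin under its centre.
- carton_face (a point): A stack of blue cartons 0.4 m high stands at the far left; this point lies on the desk at its nearest corner (front right). Keep the arm to the right of it.
- lid: Bystander: upturned round paint-jar lid, red inside, 48 mm across, 11 mm high, lying on the desk. Origin under its centre.
- pliers: Bystander: red-handled pliers, 162 mm long, lying flat. Origin under its centre.
- bottle: Bystander: small yellow paint bottle with a dark cap, 30 x 58 mm. Origin under its centre.
- tall_jar: Bystander: tall jar of green-grey paint, 52 x 100 mm. Origin under its centre.

How it is judged:
By the outcome, as a careful person would: the job done as asked, in the order asked, and still so for the second after the job is handed in, with the robot touching nothing.
Of jar0, jar1, jar2 only 2 to 3 are there at a start; the rules pass over those that are not, and their reading is None.
At some moment in a run one of pin_stand may be knocked a few centimetres aside while the robot is not near it.
Once in a run the grip may slacken for a moment while it holds something.
It also fails if it takes over 200 s, if anything falls off the work surface, if the arm or the gripper's body presses on something with over 40 N, if the wrist force passes 120 N, or if a joint passes its speed limit or range.

## Working session

There is one attempt and no reset: what is moved stays moved. The work goes in short steps, Python scripts to look and compute and a tool call to move; the robot and the scene stay as the last step left them, time stands still between calls to the robot, and variables do not carry over. Pictures are saved under pics/ and viewed, at most 14 in all, crops included, and the job is handed in when it is done.

Besides the shell and the picture viewer there is one more tool, called after ">>>" as a command line: name --argument value ..., lists and objects as JSON in quotes. move_arm: Moves the arm, as the interface text tells. Its arguments: {"type":"object","properties":{"targets":{"type":"string"}},"required":["targets"]}

```bash
mkdir -p pics; ls; python3 - <<'E'
from cell import read_state,cams,order,ctrl
import cv2,numpy as np
print(read_state(), ctrl.pinch_z)
for n in("side","top"):
    d=cams.get_image(n); cv2.imwrite(f"pics/{n}0.png",d["color"][:,:,::-1])
    R=cv2.Rodrigues(np.array(d["rvec"]))[0]
    print(n,d["fovy"],d["cx"],d["cy"],(-R.T@np.array(d["tvec"]).ravel()),R.round(3).tolist(), [k for k in d])
E
```

```text
pics
{'clock': 0.0, 'qpos': array([ 1.06319622,  0.62933028,  0.03845281,  1.51833579, -0.02701257,
        0.99630285, -0.02001   ]), 'qd': array([-2.19383781e-04,  5.51193303e-05,  2.48518739e-04, -3.48488766e-04,
        1.16535482e-03,  5.04903749e-04,  1.16055288e-04]), 'tau': array([-2.68156618e-04, -5.63413131e+01,  1.22619476e+00, -1.93445760e+01,
        1.09903034e-02,  1.06361933e-02,  1.93585606e-05]), 'eef_pos': array([ 277.68375104, -587.02868072,  230.40985407]), 'tool_rot': array([-3.13973471e+00,  1.89361168e-05,  4.41775238e-01]), 'force': array([ 0.12678333, -0.40235368, -0.48135202]), 'torque': array([ 0.01496905,  0.03638034, -0.02249208]), 'gripper_force': 0.0, 'width': 85.5862007752458} 18.700000000000003
side 52.11763259755587 304.6942199371409 237.93136774392332 [ 786.92976349 -490.1116562   765.74395472] [[0.959, 0.284, -0.019], [0.205, -0.734, -0.648], [-0.198, 0.617, -0.762]] ['color', 'fovy', 'cx', 'cy', 'rvec', 'tvec']
top 49.650384108210936 315.95983174337437 232.38504153868027 [ 410.72662109   59.1420622  1008.11304444] [[0.058, -0.998, -0.005], [-0.97, -0.055, -0.235], [0.235, 0.018, -0.972]] ['color', 'fovy', 'cx', 'cy', 'rvec', 'tvec']
```

View pics/side0.png

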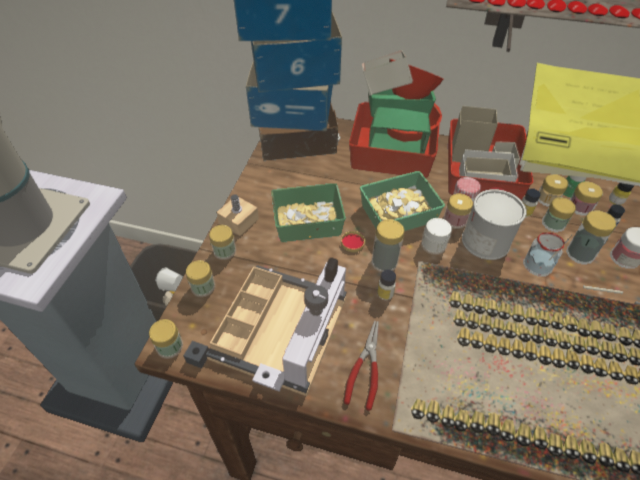

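View pics/top0.png

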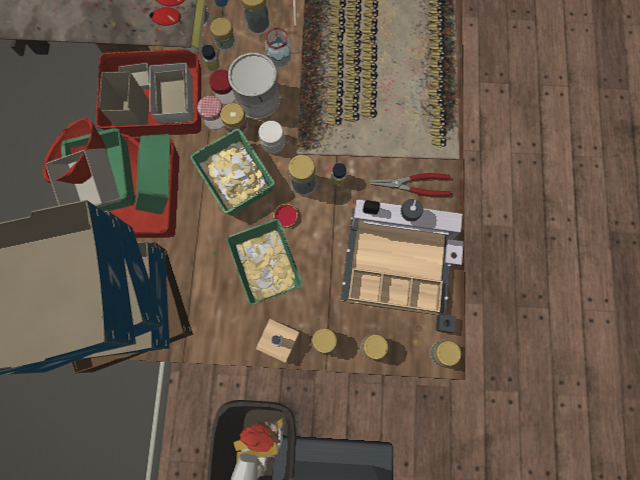

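Jars in top view are at about (324,341), (375,347) and (447,353). The pin is at (277,341), the pockets at (366,287)–(427,295), and the lug at (447,323). I'll enlarge these.

```bash
cat > h.py <<'E'
from cell import read_state,cams,order,ctrl
import cv2,numpy as np
class C:
    def __init__(s,n):
        s.d=cams.get_image(n);s.im=s.d["color"][:,:,::-1].copy()
        s.R=cv2.Rodrigues(np.array(s.d["rvec"]))[0];s.t=np.array(s.d["tvec"]).ravel()
        s.f=240/np.tan(np.radians(s.d["fovy"])/2);s.c=-s.R.T@s.t
        s.K=np.array([[s.f,0,s.d["cx"]],[0,s.f,s.d["cy"]],[0,0,1]])
    def proj(s,P):
        q=(np.atleast_2d(P)@s.R.T+s.t)@s.K.T; return q[:,:2]/q[:,2:]
    def at(s,u,v,z):
        r=s.R.T@np.linalg.solve(s.K,[u,v,1]); return (s.c+r*(z-s.c[2])/r[2])
    def crop(s,name,x,y,w,h,k):
        cv2.imwrite(name,cv2.resize(s.im[y:y+h,x:x+w],None,fx=k,fy=k,interpolation=cv2.INTER_CUBIC))
E
python3 - <<'E'
from h import *
c=C("top"); c.crop("pics/t1.png",250,190,225,185,3.5)
s=C("side"); s.crop("pics/s1.png",140,190,220,205,2.9)
for n,u,v,z in [("jarA",324,341,58),("jarB",375,347,58),("jarC",447,353,58),("p2",366,287,10),("p1",397,291,10),("p0",427,295,10),("pin",277,341,72),("lug",447,323,26)]: print(n,c.at(u,v,z).round())
for n,u,v,z in [("jarA",222,235,58),("jarB",200,271,58),("jarC",164,332,58),("knob",316,293,150)]: print(n,s.at(u,v,z).round())
E
```

```text
jarA [441.  51.  58.]
jarB [436. -40.  58.]
jarC [ 433. -169.   58.]
p2 [549. -25.  10.]
p1 [545. -84.  10.]
p0 [ 540. -142.   10.]
pin [436. 134.  72.]
lug [ 488. -176.   26.]
jarA [448.  48.  58.]
jarB [443. -42.  58.]
jarC [ 438. -173.   58.]
knob [674. -91. 150.]
```

View pics/t1.png

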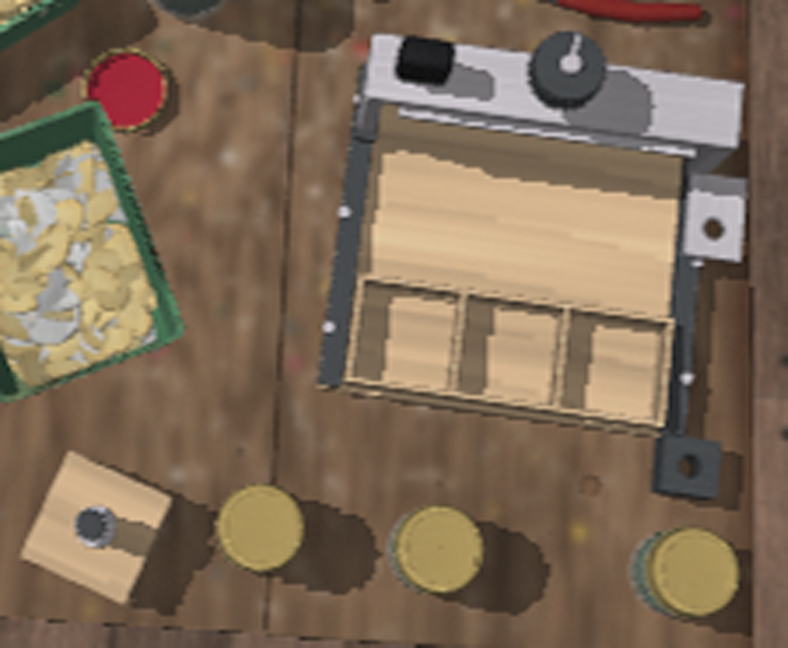

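View pics/s1.png

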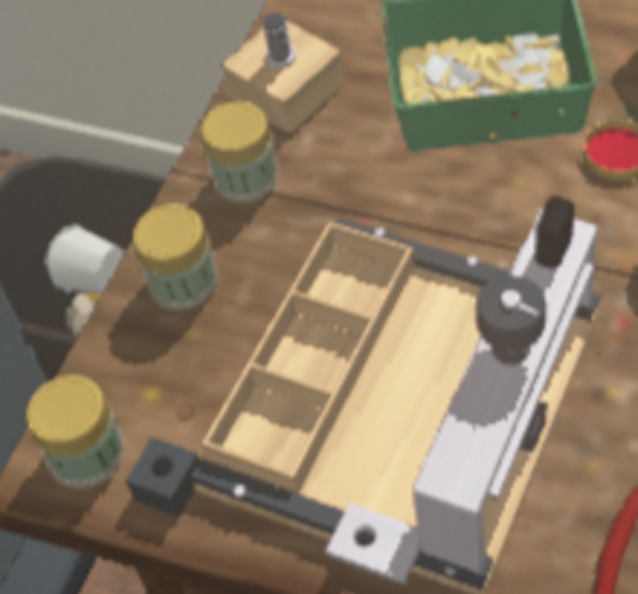

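```bash
cat > m.py <<'E'
from h import *
from scipy.optimize import least_squares
T=C("top");S=C("side")
ut=lambda X,Y:(250+(X+.5)/3.5-.5,190+(Y+.5)/3.5-.5)
us=lambda X,Y:(140+(X+.5)/2.9-.5,190+(Y+.5)/2.9-.5)
pts={"lug":(26,(689,466),(162,467)),"ear":(34,(713,229),(364,536)),"BL":(34,(362,279),(411,250)),"BR":(34,(676,321),(297,480)),
"FL":(34,(345,380),(331,224)),"FR":(34,(660,428),(206,443)),"knobtop":(144,(567,66),(512,298)),"pin":(72,(93,521),(276,20)),
"A":(58,(261,529),(237,127)),"B":(58,(439,549),(170,233)),"C":(58,(695,572),(68,408)),"handleTop":(134,(425,52),(556,212))}
P={}
for n,(z,a,b) in pts.items():
    p=T.at(*ut(*a),z)[:2];q=S.at(*us(*b),z)[:2];P[n]=(p+q)/2
    print(n,p.round(1),q.round(1),P[n].round(1))
v=P["ear"]-P["lug"];print("ear-lug",np.linalg.norm(v),np.degrees(np.arctan2(v[1],v[0])))
for a,b in(("FL","BL"),("FR","BR"),("FR","FL"),("BR","BL")):
    v=P[b]-P[a];print(a,b,np.linalg.norm(v),np.degrees(np.arctan2(v[1],v[0])))
print("ctr",(P["BL"]+P["BR"]+P["FL"]+P["FR"])/4)
E
python3 m.py
```

```text
lug [ 488.3 -175.5] [ 489.6 -175.8] [ 488.9 -175.7]
ear [ 616.2 -186.8] [ 617.  -186.8] [ 616.6 -186.8]
BL [577.7   3.1] [581.3   3.2] [579.5   3.2]
BR [ 564.5 -166.7] [ 569.6 -165.6] [ 567.  -166.2]
FL [522.6   9.9] [525.2   8.8] [523.9   9.4]
FR [ 506.7 -158.3] [ 510.8 -158.4] [ 508.8 -158.3]
knobtop [671.2 -87.4] [673. -86.] [672.1 -86.7]
pin [439.8 135.9] [440.4 138.5] [440.1 137.2]
A [441.2  50.8] [445.8  51. ] [443.5  50.9]
B [436.5 -40.5] [439.6 -41.3] [438.  -40.9]
C [ 432.6 -170.9] [ 435.5 -170.4] [ 434.  -170.6]
handleTop [677.5 -17.9] [679.2 -17.4] [678.3 -17.7]
ear-lug 128.19760109959913 -4.9745053642870625
FL BL 56.01157765773042 -6.37908486080966
FR BR 58.81541647569285 -7.679281887013786
FR FL 168.38736124029768 84.85011489276853
BR BL 169.8038669464981 85.78125011006962
ctr [544.79937309 -77.98319183]
```

>>> move_arm --targets "1 2.66 -2.58 1 0 0 0;1 2.66 -2.58 1 0 0 0;1 2.66 -2.58 1 0 0 0;1 2.66 -2.58 1 0 0 0;1 2.66 -2.58 1 0 0 0"

```text
clock: 0.72
eef_pos: [343.3, -412.6, 181.1]
tool_rot: [3.141, -0.0, 0.441]
force: [0.2, -0.3, 0.2]
width: 85.3
gripper_force: 0.0
```

>>> move_arm --targets "1 2.66 -2.58 1 0 0 0;1 2.66 -2.58 1 0 0 0;1 2.66 -2.58 1 0 0 0;1 2.66 -2.58 1 0 0 0;1 2.66 -2.58 1 0 0 0"

```text
clock: 1.13
eef_pos: [408.7, -239.2, 131.2]
tool_rot: [3.141, -0.001, 0.441]
force: [0.4, -0.4, 0.3]
width: 85.4
gripper_force: 0.0
```

>>> move_arm --targets "1 2.66 -2.58 1 0 0 0;1 2.66 -2.58 1 0 0 0;1 0 0 0 0 0 0;1 0 0 0 0 0 0"

```text
clock: 1.47
eef_pos: [434.9, -168.4, 110.9]
tool_rot: [-3.14, 0.0, 0.448]
force: [-1.4, 0.1, 0.3]
width: 85.1
gripper_force: 0.0
```

>>> move_arm --targets "1 -0.18 0.14 2.7 0 0 0;1 0 0 2.7 0 0 0;1 0 0 2.7 0 0 0;1 0 0 0 0 0 0;-1 0 0 0 0 0 0"

```text
clock: 1.88
eef_pos: [432.0, -174.4, 29.9]
tool_rot: [-3.14, 0.002, 0.44]
force: [-0.2, -0.6, -0.5]
width: 75.5
gripper_force: 0.0
```

>>> move_arm --targets "-1 0 0 0 0 0 0;-1 0 0 0 0 0 0;-1 0 0 0 0 0 0;-1 0 0 0 0 0 0;-1 0 0 0 0 0 0"

```text
clock: 2.3
eef_pos: [434.1, -173.8, 32.6]
tool_rot: [3.139, -0.002, 0.441]
force: [-1.5, 1.2, 10.4]
width: 41.7
gripper_force: 59.1
```

>>> move_arm --targets "-1 0 0 -2.5 0 0 0;-1 0 0 -3 0 0 0;-1 0 0 -3 0 0 0;-1 3.7 0.3 0 0 0 0;-1 3.7 0.3 0 0 0 0"

```text
clock: 2.72
eef_pos: [503.4, -148.7, 119.2]
tool_rot: [3.138, -0.003, 0.438]
force: [2.6, -0.6, -1.1]
width: 41.4
gripper_force: 61.4
```

>>> move_arm --targets "-1 3.7 0.3 0 0 0 -6.6;-1 0 0 0 0 0 -6.6;-1 0 0 0 0 0 -6.6;-1 0 0 0 0 0 -6.6;-1 0 0 0 0 0 -6.6"

```text
clock: 3.13
eef_pos: [537.6, -134.0, 116.6]
tool_rot: [3.14, -0.0, 1.024]
force: [0.7, -0.3, -0.8]
width: 41.5
gripper_force: 61.4
```

>>> move_arm --targets "-1 0 0 0 0 0 -6.6;-1 0 0 0 0 0 -6.6;-1 0 0 0 0 0 -6.6;-1 0 0 0 0 0 -6.6;-1 0 0 0 0 0 0"

```text
clock: 3.55
eef_pos: [537.4, -134.4, 116.5]
tool_rot: [3.14, 0.0, 1.481]
force: [0.3, -0.8, -0.9]
width: 41.6
gripper_force: 61.4
```

```bash
python3 - <<'E'
from h import *
c=C("top"); s=C("side"); a=cv2.resize(c.im[190:370,250:470],(550,450),interpolation=cv2.INTER_CUBIC)
print(read_state()["eef_pos"],read_state()["tool_rot"])
b=cv2.resize(s.im[200:400,140:360],(550,500),interpolation=cv2.INTER_CUBIC)[:450,:]
cv2.imwrite("pics/t2.png",cv2.resize(np.hstack([a,b]),(800,327)))
cv2.imwrite("pics/s2.png",b)
E
```

```text
[ 537.41350958 -134.33771034  116.21821966] [3.14032132e+00 3.41557144e-04 1.47486314e+00]
```

View pics/s2.png

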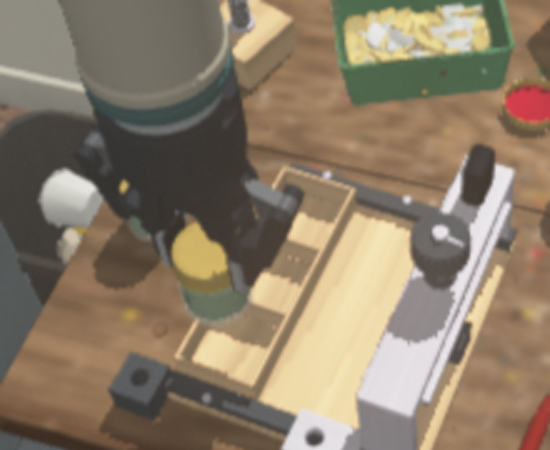

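```bash
python3 - <<'E'
from h import *
s=C("side")
print(s.at(220.9,301.3,142), s.proj([[537.5,-133,142],[537.5,-133,84]])*2.5-np.array([140,200])*2.5)
E
```

```text
[ 538.51362485 -139.28997111  142.        ] [[204.74345561 244.43566852]
 [218.0538149  294.47606706]]
```

View pics/t2.png

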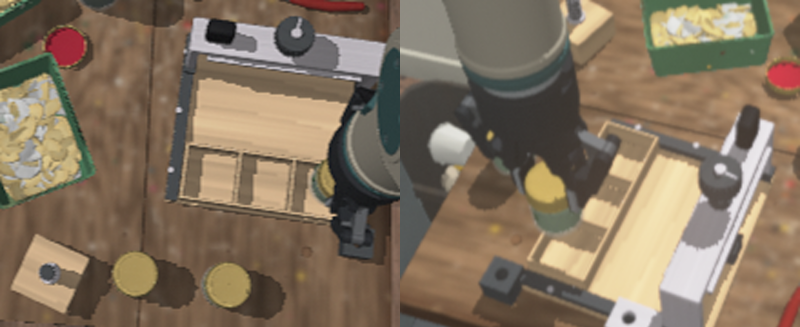

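>>> move_arm --targets "-1 0 0.15 2.3 0 0 0;-1 0 0 2.3 0 0 0;-1 0 0 0 0 0 0;-1 0 0 1 0 0 0;-1 0 0 0.8 0 0 0"

```text
clock: 4.12
eef_pos: [539.6, -134.2, 51.6]
tool_rot: [3.14, 0.0, 1.478]
force: [-1.0, 0.9, -1.5]
width: 41.4
gripper_force: 61.5
```

>>> move_arm --targets "-1 0 0 0.6 0 0 0;-1 0 0 0 0 0 0"

```text
clock: 4.28
eef_pos: [538.4, -134.0, 44.6]
tool_rot: [-3.14, 0.0, 1.478]
force: [-0.4, -0.4, -0.5]
width: 41.7
gripper_force: 61.4
```

>>> move_arm --targets "-1 0 0 0.2 0 0 0;-1 0 0 0 0 0 0;1 0 0 0 0 0 0;1 0 0 0 0 0 0;1 0 0 0 0 0 0"

```text
clock: 4.7
eef_pos: [539.2, -134.2, 43.8]
tool_rot: [3.141, 0.0, 1.478]
force: [0.1, -0.2, 0.4]
width: 75.6
gripper_force: 0.0
```

>>> move_arm --targets "1 0 0 0 0 0 0;1 0 0 -2 0 0 0;1 0 0 -3 0 0 0;1 0 0 -3 0 0 0;1 0 0 0 0 0 0"

```text
clock: 5.12
eef_pos: [542.4, -134.6, 128.4]
tool_rot: [3.132, 0.001, 1.478]
force: [1.1, 0.5, 0.5]
width: 85.4
gripper_force: 0.0
```

>>> move_arm --targets "1 2.1 -2.75 0 0 0 0;1 2.1 -2.75 0 0 0 0;1 2.1 -2.75 0 0 0 0;1 2.1 -2.75 0 0 0 0;1 0 0 0 0 0 0"

```text
clock: 5.53
eef_pos: [430.4, -36.3, 123.1]
tool_rot: [-3.134, -0.001, 1.485]
force: [-0.9, 0.2, 0.2]
width: 85.4
gripper_force: 0.0
```

>>> move_arm --targets "1 0 0 0 0 0 0;1 0 0 3 0 0 0;1 0 0 3 0 0 0;1 0 0 3.1 0 0 0;1 0 0 0 0 0 0"

```text
clock: 5.95
eef_pos: [436.1, -43.1, 42.6]
tool_rot: [-3.137, 0.006, 1.478]
force: [-0.2, 0.3, 1.4]
width: 85.4
gripper_force: 0.0
```

>>> move_arm --targets "-1 0 0 0 0 0 0;-1 0 0 0 0 0 0;-1 0 0 0 0 0 0;-1 0 0 0 0 0 0;-1 0 0 0 0 0 0"

```text
clock: 6.37
eef_pos: [437.3, -42.4, 47.0]
tool_rot: [3.141, 0.006, 1.478]
force: [-1.5, 0.2, 7.5]
width: 37.4
gripper_force: 58.6
```

>>> move_arm --targets "-1 0 0 0 0 0 0;-1 0 0 0 0 0 0"

```text
clock: 6.53
eef_pos: [437.3, -42.4, 47.0]
tool_rot: [3.141, 0.006, 1.478]
force: [-1.0, -0.6, 8.6]
width: 36.7
gripper_force: 58.6
```

>>> move_arm --targets "1 0 0 0 0 0 0;1 0 0 0 0 0 0;1 0 0 0 0 0 0;1 0 0 0 0 0 0;1 0 0 0.7 0 0 0"

```text
clock: 6.95
eef_pos: [437.4, -42.3, 39.2]
tool_rot: [3.141, 0.006, 1.478]
force: [-0.3, -0.7, 0.5]
width: 85.4
gripper_force: 0.0
```

>>> move_arm --targets "1 0 0 0.7 0 0 0;1 0 0 0 0 0 0;1 0 0 0 0 0 0"

```text
clock: 7.2
eef_pos: [436.3, -42.3, 31.2]
tool_rot: [-3.139, 0.005, 1.479]
force: [0.2, 0.0, 0.9]
width: 85.2
gripper_force: 0.0
```

```bash
python3 - <<'E'
from h import *
print(read_state()["eef_pos"],read_state()["tool_rot"])
s=C("side")
s.crop("pics/s3.png",140,200,220,200,2.5)
E
```

```text
[436.27334401 -42.31684085  31.22900696] [-3.13921398  0.00535603  1.47860674]
```

View pics/s3.png

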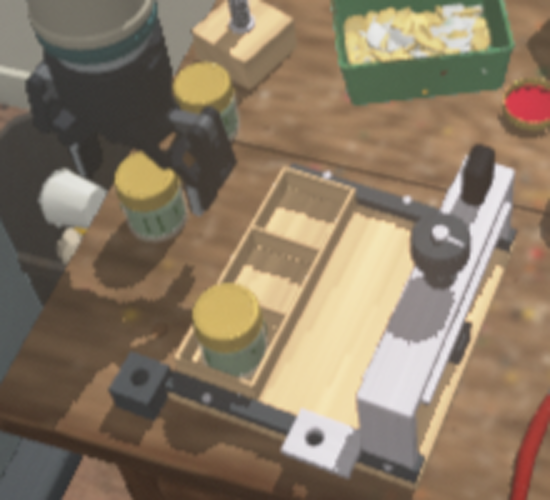

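>>> move_arm --targets "1 0 0 0.3 0 0 0;-1 0 0 0 0 0 0;-1 0 0 0 0 0 0;-1 0 0 0 0 0 0;-1 0 0 0 0 0 0"

```text
clock: 7.67
eef_pos: [436.4, -42.3, 29.1]
tool_rot: [-3.14, 0.006, 1.479]
force: [-2.4, -0.5, 15.1]
width: 42.6
gripper_force: 58.6
```

>>> move_arm --targets "-1 0 0 0 0 0 0;-1 0 0 0 0 0 0;-1 0 0 0 0 0 0"

```text
clock: 7.92
eef_pos: [436.4, -42.3, 29.2]
tool_rot: [-3.141, 0.006, 1.479]
force: [-3.2, 0.8, 8.8]
width: 42.3
gripper_force: 59.4
```

>>> move_arm --targets "-1 0 0 -2.5 0 0 0;-1 0 0 -3 0 0 0;-1 0 0 -3 0 0 0;-1 0 0 0 0 0 0"

```text
clock: 8.25
eef_pos: [439.3, -41.6, 117.4]
tool_rot: [3.136, 0.005, 1.478]
force: [-0.2, 0.4, -1.5]
width: 42.5
gripper_force: 62.0
```

>>> move_arm --targets "-1 -0.67 2.77 0 0 0 0;-1 -0.67 2.77 0 0 0 0;-1 -0.67 2.77 0 0 0 0;-1 -0.65 2.77 0 0 0 0;-1 0 0 0 0 0 0"

```text
clock: 8.67
eef_pos: [550.4, -80.8, 113.3]
tool_rot: [3.136, 0.005, 1.475]
force: [1.1, 1.0, -1.2]
width: 42.5
gripper_force: 62.0
```

>>> move_arm --targets "-1 0 0 0 0 0 0;-1 0 0 0 0 0 0"

```text
clock: 8.83
eef_pos: [543.2, -78.3, 112.6]
tool_rot: [-3.138, 0.006, 1.479]
force: [0.4, 0.3, -1.1]
width: 42.1
gripper_force: 62.0
```

>>> move_arm --targets "-1 -0.05 0.1 2.3 0 0 0;-1 0 0 2.3 0 0 0;-1 0 0 0 0 0 0;-1 0 0 1 0 0 0;-1 0 0 0.8 0 0 0"

```text
clock: 9.25
eef_pos: [545.5, -79.1, 49.6]
tool_rot: [-3.141, 0.005, 1.479]
force: [1.0, -0.3, -1.8]
width: 42.5
gripper_force: 62.0
```

>>> move_arm --targets "-1 0 0 0.6 0 0 0;-1 0 0 0 0 0 0;-1 0 0 0 0 0 0"

```text
clock: 9.5
eef_pos: [545.5, -79.5, 43.6]
tool_rot: [-3.14, 0.006, 1.479]
force: [0.7, 0.2, -1.2]
width: 42.2
gripper_force: 62.0
```

>>> move_arm --targets "-1 0 0 0.35 0 0 0;-1 0 0 0 0 0 0;1 0 0 0 0 0 0;1 0 0 0 0 0 0;1 0 0 0 0 0 0"

```text
clock: 9.92
eef_pos: [545.8, -79.6, 40.3]
tool_rot: [-3.141, 0.006, 1.478]
force: [-0.0, 0.3, -0.0]
width: 76.8
gripper_force: 0.0
```

>>> move_arm --targets "1 0 0 0 0 0 0;1 0 0 -2 0 0 0;1 0 0 -3 0 0 0;1 0 0 -3 0 0 0;1 0 0 0 0 0 0"

```text
clock: 10.33
eef_pos: [549.2, -78.8, 125.0]
tool_rot: [3.134, 0.005, 1.478]
force: [1.5, -0.5, 0.8]
width: 85.3
gripper_force: 0.0
```

>>> move_arm --targets "1 3 -2.83 0 0 0 0;1 3 -2.83 0 0 0 0;1 3 -2.83 0 0 0 0;1 3 -2.83 0 0 0 0;1 0 0 0 0 0 0"

```text
clock: 10.75
eef_pos: [438.6, 57.6, 119.8]
tool_rot: [-3.137, 0.003, 1.49]
force: [-0.4, 0.7, 0.3]
width: 85.5
gripper_force: 0.0
```

>>> move_arm --targets "1 0 0 0 0 0 0;1 0 0 0 0 0 0"

```text
clock: 10.92
eef_pos: [444.5, 50.7, 119.6]
tool_rot: [-3.141, 0.006, 1.479]
force: [-0.2, 0.3, -0.7]
width: 85.1
gripper_force: 0.0
```

>>> move_arm --targets "1 0 0 2.3 0 0 0;1 0 0 2.3 0 0 0;1 0 0 2.3 0 0 0;1 0 0 2.2 0 0 0;1 0 0 0 0 0 0"

```text
clock: 11.33
eef_pos: [442.9, 48.4, 25.4]
tool_rot: [-3.136, 0.008, 1.476]
force: [-0.8, -0.9, 0.9]
width: 85.4
gripper_force: 0.0
```

>>> move_arm --targets "1 0 0 0 0 0 0;-1 0 0 0 0 0 0;-1 0 0 0 0 0 0;-1 0 0 0 0 0 0;-1 0 0 0 0 0 0"

```text
clock: 11.75
eef_pos: [444.3, 50.2, 29.9]
tool_rot: [3.141, 0.005, 1.478]
force: [-3.2, 0.4, 22.5]
width: 41.8
gripper_force: 57.8
```

>>> move_arm --targets "-1 0 0 0 0 0 0;-1 0 0 0 0 0 0;-1 0 0 0 0 0 0"

```text
clock: 12.0
eef_pos: [444.3, 50.2, 30.0]
tool_rot: [3.141, 0.006, 1.479]
force: [-2.0, 0.3, 12.2]
width: 41.9
gripper_force: 58.9
```

>>> move_arm --targets "-1 0 0 -2.5 0 0 0;-1 0 0 -3 0 0 0;-1 0 0 -3 0 0 0;-1 0 0 0 0 0 0"

```text
clock: 12.33
eef_pos: [446.9, 51.4, 118.0]
tool_rot: [3.134, 0.003, 1.478]
force: [0.2, -1.1, -0.8]
width: 41.7
gripper_force: 61.7
```

>>> move_arm --targets "-1 -1.57 2.77 0 0 0 0;-1 -1.57 2.77 0 0 0 0;-1 -1.57 2.77 0 0 0 0;-1 -1.57 2.77 0 0 0 0;-1 0 0 0 0 0 0"

```text
clock: 12.75
eef_pos: [554.0, -27.5, 113.8]
tool_rot: [3.136, 0.007, 1.471]
force: [0.8, -1.2, -0.9]
width: 41.7
gripper_force: 61.7
```

>>> move_arm --targets "-1 0 0 0 0 0 0;-1 0 0 0 0 0 0"

```text
clock: 12.92
eef_pos: [547.4, -21.8, 113.3]
tool_rot: [-3.139, 0.006, 1.478]
force: [-0.1, 0.7, -1.5]
width: 41.6
gripper_force: 61.7
```

>>> move_arm --targets "-1 -0.06 0.1 2.3 0 0 0;-1 0 0 2.3 0 0 0;-1 0 0 0 0 0 0;-1 0 0 1 0 0 0;-1 0 0 0.8 0 0 0"

```text
clock: 13.33
eef_pos: [549.4, -22.1, 49.9]
tool_rot: [-3.141, 0.005, 1.48]
force: [-0.7, -0.1, 0.2]
width: 41.7
gripper_force: 61.7
```

>>> move_arm --targets "-1 0 0 0.6 0 0 0;-1 0 0 0 0 0 0;-1 0 0 0 0 0 0"

```text
clock: 13.58
eef_pos: [549.3, -22.9, 43.8]
tool_rot: [-3.14, 0.006, 1.479]
force: [1.2, 0.3, -1.1]
width: 41.9
gripper_force: 61.7
```

>>> move_arm --targets "-1 0 0 0.3 0 0 0;-1 0 0 0 0 0 0;1 0 0 0 0 0 0;1 0 0 0 0 0 0;1 0 0 0 0 0 0"

```text
clock: 14.0
eef_pos: [549.6, -23.0, 41.0]
tool_rot: [-3.141, 0.006, 1.478]
force: [0.0, -0.1, -0.7]
width: 76.1
gripper_force: 0.0
```

>>> move_arm --targets "1 0 0 0 0 0 0;1 0 0 -3 0 0 0;1 0 0 -3.5 0 0 0;1 0 0 -3.5 0 0 0;1 0 0 -3.5 0 0 0"

```text
clock: 14.42
eef_pos: [549.1, -22.2, 177.1]
tool_rot: [-3.139, 0.005, 1.479]
force: [0.5, -0.3, -0.3]
width: 85.3
gripper_force: 0.0
```

>>> move_arm --targets "1 0 -3 0 0 0 0;1 0 -3 0 0 0 0;1 0 -3 0 0 0 0;1 0 0 0 0 0 0;1 0 0 0 0 0 0"

```text
clock: 14.83
eef_pos: [458.6, -14.2, 176.2]
tool_rot: [-3.14, 0.007, 1.479]
force: [0.2, -0.7, -0.2]
width: 85.5
gripper_force: 0.0
```

```bash
python3 - <<'E'
from h import *
print(read_state()["eef_pos"],read_state()["tool_rot"])
s=C("side");s.crop("pics/s4.png",140,190,220,205,2.9)
E
```

```text
[458.57218582 -14.20745539 176.16014662] [-3.13990884  0.00669469  1.47921232]
```

View pics/s4.png

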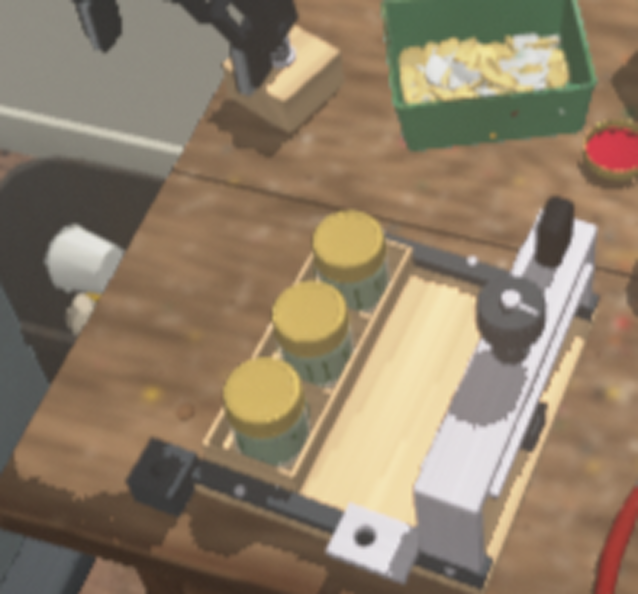

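All three jars stand in their pockets (lids at (349,240), (310,310) and (263,390) in the crop). The bridge is next.

>>> move_arm --targets "1 0.28 3.65 0 0 0 0;1 0.28 3.65 0 0 0 0;1 0.28 3.65 0 0 0 0;1 0.28 3.65 0 0 0 0;1 0.28 3.65 0 0 0 0"

```text
clock: 15.3
eef_pos: [645.9, -17.3, 175.3]
tool_rot: [-3.141, 0.005, 1.477]
force: [0.5, 0.7, 0.2]
width: 85.5
gripper_force: 0.0
```

>>> move_arm --targets "1 0.28 3.65 0 0 0 0;1 0 0 0 0 0 0;1 0 0 0 0 0 0;1 0 0 0 0 0 0"

```text
clock: 15.63
eef_pos: [679.3, -17.3, 174.5]
tool_rot: [-3.139, 0.005, 1.478]
force: [-0.4, 0.2, -0.4]
width: 85.6
gripper_force: 0.0
```

```bash
python3 - <<'E'
from h import *
print(read_state()["eef_pos"],read_state()["tool_rot"])
s=C("side");t=C("top");t.crop("pics/t5.png",310,140,160,120,5)
s.crop("pics/s5.png",240,200,160,120,5)
E
```

```text
[679.30030599 -17.30487329 174.4621382 ] [-3.13878526  0.00532613  1.47830983]
```

View pics/s5.png

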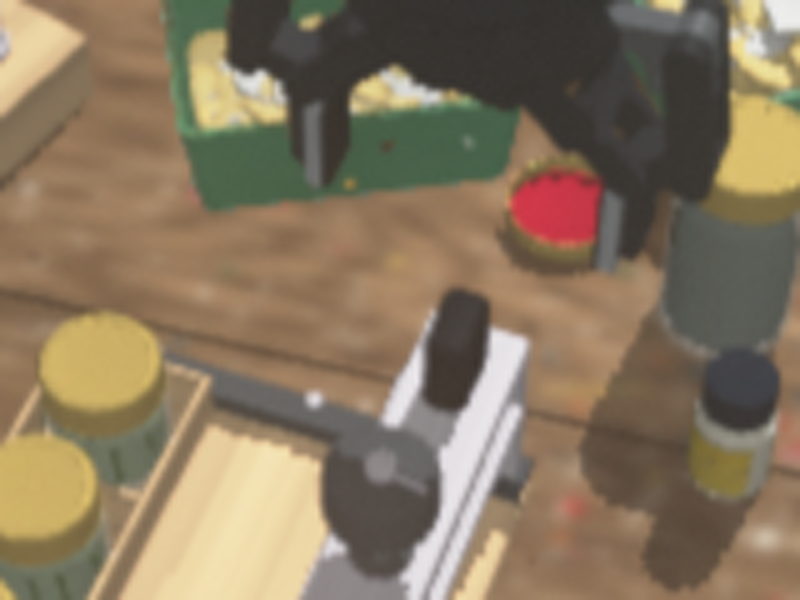

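The handle stands clear midway between the open fingers, and the bottle and tall jar are lower than the fingers will go.

>>> move_arm --targets "1 0 -0.1 2.3 0 0 0;1 0 0 2.3 0 0 0;1 0 0 2.3 0 0 0;1 0 0 0 0 0 0;-1 0 0 0 0 0 0"

```text
clock: 16.15
eef_pos: [677.1, -18.1, 106.0]
tool_rot: [-3.138, 0.006, 1.479]
force: [-0.4, 0.8, -0.4]
width: 75.4
gripper_force: 0.0
```

>>> move_arm --targets "-1 0 0 0 0 0 0;-1 0 0 0 0 0 0;-1 0 0 0 0 0 0;-1 0 0 0 0 0 0;-1 0 0 0 0 0 0"

```text
clock: 16.57
eef_pos: [678.7, -17.7, 107.6]
tool_rot: [-3.141, 0.006, 1.479]
force: [0.4, -0.4, -1.6]
width: 15.1
gripper_force: 58.8
```

>>> move_arm --targets "-1 0 0 0 0 0 0;-1 0 0 0 0 0 0;-1 0 0 0 0 0 0"

```text
clock: 16.82
eef_pos: [678.7, -17.8, 107.5]
tool_rot: [-3.141, 0.006, 1.479]
force: [-2.5, -0.1, 5.6]
width: 14.7
gripper_force: 60.2
```

>>> move_arm --targets "-1 0 -2 0 0 0 0;-1 0 -2 0 0 0 0;-1 0 -2 0 0 0 0;-1 0 -2 0 0 0 0;-1 0 -2 0 0 0 0"

```text
clock: 17.23
eef_pos: [580.7, -9.3, 107.5]
tool_rot: [3.137, 0.006, 1.478]
force: [5.1, -2.2, 1.2]
width: 15.3
gripper_force: 62.6
```

>>> move_arm --targets "-1 0 -1 0 0 0 0;-1 0 -0.8 0 0 0 0;-1 0 -0.5 0 0 0 0;-1 0 -0.3 0 0 0 0;-1 0 0 0 0 0 0"

```text
clock: 17.65
eef_pos: [553.7, -7.0, 107.5]
tool_rot: [3.141, 0.007, 1.478]
force: [-0.4, -2.4, 8.6]
width: 14.6
gripper_force: 63.9
```

>>> move_arm --targets "-1 0 -0.3 0 0 0 0;-1 0 -0.2 0 0 0 0;-1 0 0 0 0 0 0"

```text
clock: 17.9
eef_pos: [549.5, -6.6, 107.5]
tool_rot: [3.14, 0.007, 1.478]
force: [2.0, -4.1, 7.8]
width: 14.9
gripper_force: 63.7
```

>>> move_arm --targets "-1 0 -0.2 0 0 0 0;-1 0 0 0 0 0 0"

```text
clock: 18.07
eef_pos: [549.5, -6.6, 107.5]
tool_rot: [3.136, 0.006, 1.478]
force: [5.7, -3.5, 3.9]
width: 15.0
gripper_force: 63.1
```

>>> move_arm --targets "-1 0 -0.2 0 0 0 0;-1 0 0 0 0 0 0"

```text
clock: 18.23
eef_pos: [549.6, -6.6, 107.5]
tool_rot: [3.133, 0.005, 1.477]
force: [11.9, -5.3, -0.4]
width: 15.0
gripper_force: 62.4
```

>>> move_arm --targets "1 0 0 0 0 0 0;1 0 0 0 0 0 0;1 0 0 0 0 0 0;1 0 0 0 0 0 0;1 0 0 -3 0 0 0"

```text
clock: 18.65
eef_pos: [539.9, -5.4, 132.4]
tool_rot: [-3.13, 0.007, 1.479]
force: [-0.6, -0.5, 0.7]
width: 74.2
gripper_force: 0.0
```

>>> move_arm --targets "1 0 0 -3 0 0 0;1 0 0 -3 0 0 0;1 0 0 0 0 0 0"

```text
clock: 18.9
eef_pos: [547.1, -3.5, 201.5]
tool_rot: [3.135, 0.004, 1.479]
force: [1.3, 1.3, 0.4]
width: 85.5
gripper_force: 0.0
```

```bash
python3 - <<'E'
from h import *
print(read_state()["eef_pos"],read_state()["tool_rot"])
s=C("side");t=C("top")
a=cv2.resize(t.im[300:370,240:340],None,fx=4,fy=4,interpolation=cv2.INTER_CUBIC)
b=cv2.resize(s.im[185:255,200:300],None,fx=4,fy=4,interpolation=cv2.INTER_CUBIC)
c=cv2.resize(s.im[310:390,170:270],None,fx=4,fy=4,interpolation=cv2.INTER_CUBIC)[:280]
d=cv2.resize(t.im[270:340,390:490],None,fx=4,fy=4,interpolation=cv2.INTER_CUBIC)
cv2.imwrite("pics/m6.png",np.vstack([np.hstack([a,b]),np.hstack([c,d])]))
E
```

```text
[547.09231928  -3.45951915 201.49652079] [3.13452224 0.00383701 1.47886152]
```

View pics/m6.png

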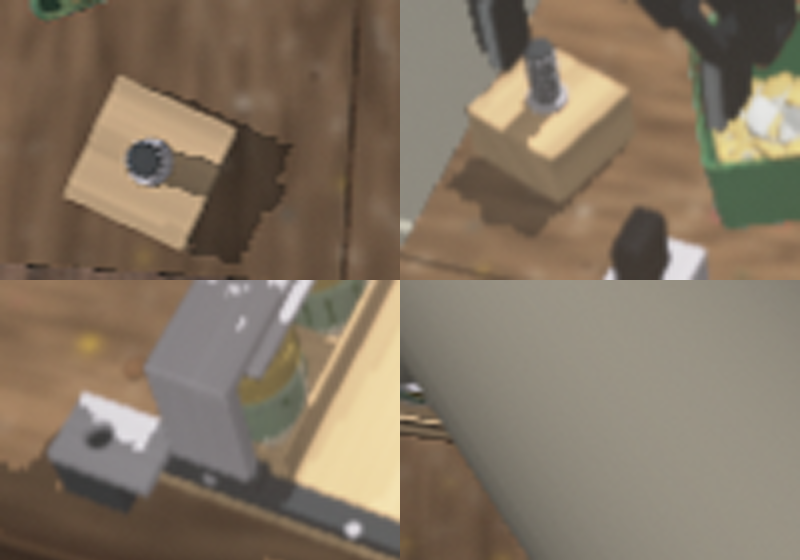

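The pin stands upright in its block: pin top at top-view (276.6,339.4) and side-view (235.5,196.1). The ear now lies over the lug, with its hole at side-view (194.6,349.1).

```bash
python3 - <<'E'
from h import *
s=C("side");t=C("top");print(read_state()["eef_pos"])
print("pin",t.at(276.6,339.4,72),s.at(235.5,196.1,72),"ear",s.at(194.6,349.1,34))
E
```

```text
[543.13136272  -5.03772212 195.64189187]
pin [438.26384713 135.1414503   72.        ] [441.19294222 140.12997805  72.        ] ear [ 490.07537043 -176.97546145   34.        ]
```

>>> move_arm --targets "1 2.64 -2.31 0 0 0 0;1 2.64 -2.31 0 0 0 0;1 2.64 -2.31 0 0 0 0;1 2.64 -2.31 0 0 0 0;1 2.64 -2.31 0 0 0 0"

```text
clock: 19.52
eef_pos: [439.1, 137.9, 194.7]
tool_rot: [-3.137, 0.007, 1.478]
force: [0.8, 0.7, 0.7]
width: 85.1
gripper_force: 0.0
```

>>> move_arm --targets "1 0 0 0 0 0 6.9;1 0 0 0 0 0 6.9;1 0 0 0 0 0 6.9;1 0 0 0 0 0 6.9;1 0 0 0 0 0 6.9"

```text
clock: 19.93
eef_pos: [440.2, 137.0, 194.7]
tool_rot: [3.141, 0.008, 0.871]
force: [-0.6, 1.3, -0.8]
width: 85.7
gripper_force: 0.0
```

>>> move_arm --targets "1 0 0 0 0 0 6.9;1 0 0 0 0 0 6.9;1 0 0 0 0 0 6.9;1 0 0 0 0 0 6.9;1 0 0 0 0 0 6.9"

```text
clock: 20.35
eef_pos: [440.2, 136.8, 194.6]
tool_rot: [3.136, 0.007, 0.268]
force: [-0.1, -0.6, 0.1]
width: 85.6
gripper_force: 0.0
```

>>> move_arm --targets "1 0 0 0 0 0 6.9;1 0 0 0 0 0 6.9;1 0 0 0 0 0 6.9;1 0 0 0 0 0 0;1 0 0 0 0 0 0"

```text
clock: 20.77
eef_pos: [440.5, 137.1, 195.0]
tool_rot: [3.135, 0.003, -0.084]
force: [-0.5, 0.2, 0.2]
width: 85.3
gripper_force: 0.0
```

>>> move_arm --targets "1 0 0 2.5 0 0 0;1 0 0 2.5 0 0 0;1 0 0 2.5 0 0 0;1 0 0 2.5 0 0 0;1 0 0 0 0 0 0"

```text
clock: 21.18
eef_pos: [438.0, 135.6, 92.2]
tool_rot: [3.133, 0.009, -0.084]
force: [-0.5, 0.5, -0.6]
width: 85.4
gripper_force: 0.0
```

```bash
python3 - <<'E'
from h import *
print(read_state()["eef_pos"])
s=C("side");t=C("top")
a=cv2.resize(t.im[300:370,240:340],None,fx=4,fy=4,interpolation=cv2.INTER_CUBIC)
b=cv2.resize(s.im[165:265,200:300],None,fx=4,fy=4,interpolation=cv2.INTER_CUBIC)
cv2.imwrite("pics/m7.png",np.hstack([np.pad(a,((0,120),(0,0),(0,0))),b]))
E
```

```text
[438.00612631 135.64907083  92.16084272]
```

View pics/m7.png

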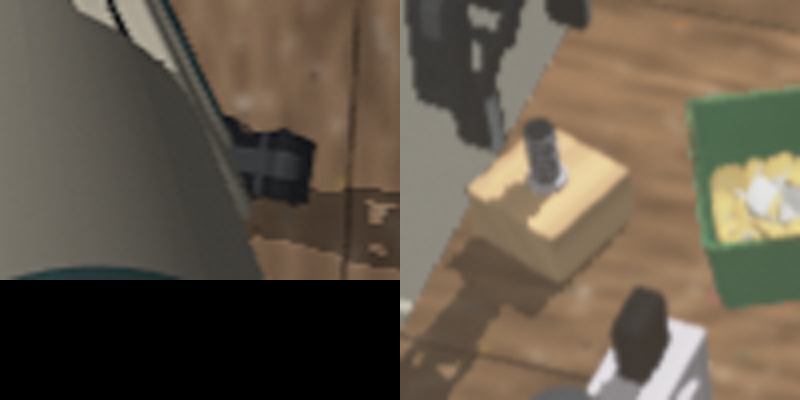

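```bash
python3 - <<'E'
from h import *
s=C("side");t=C("top");e=read_state()["eef_pos"];print(e)
for c in(s,t): print(c.proj([e+[0,43,13],e+[0,-43,13],e,[440,137,72]]).round())
E
```

```text
[441.77780227 136.98774447  96.90187928]
[[241. 169.]
 [224. 198.]
 [234. 188.]
 [234. 197.]]
[[249. 335.]
 [299. 338.]
 [275. 337.]
 [276. 338.]]
```

The pin hasn't moved and the fingers straddle it as predicted, so I'll go down and grip.

>>> move_arm --targets "1 -0.15 0 1.9 0 0 0;1 0 0 1.8 0 0 0;1 0 0 1.8 0 0 0;1 0 0 0 0 0 0;1 0 0 0 0 0 0"

```text
clock: 21.8
eef_pos: [439.9, 136.7, 41.7]
tool_rot: [3.136, 0.001, -0.087]
force: [-0.8, -0.5, -0.2]
width: 85.4
gripper_force: 0.0
```

>>> move_arm --targets "-1 0 0 0 0 0 0;-1 0 0 0 0 0 0;-1 0 0 0 0 0 0;-1 0 0 0 0 0 0;-1 0 0 0 0 0 0"

```text
clock: 22.22
eef_pos: [439.9, 136.6, 41.5]
tool_rot: [3.136, 0.0, -0.087]
force: [-0.0, -0.0, 0.7]
width: 25.4
gripper_force: 0.0
```

>>> move_arm --targets "-1 0 0 0 0 0 0;-1 0 0 0 0 0 0;-1 0 0 0 0 0 0;-1 0 0 0 0 0 0"

```text
clock: 22.55
eef_pos: [439.8, 136.7, 41.5]
tool_rot: [3.136, 0.001, -0.087]
force: [0.0, -0.4, 5.6]
width: 14.2
gripper_force: 58.3
```

>>> move_arm --targets "-1 0 0 -1.5 0 0 0;-1 0 0 -2 0 0 0;-1 0 0 -2 0 0 0;-1 0 0 -2 0 0 0;-1 0 0 0 0 0 0"

```text
clock: 22.97
eef_pos: [441.5, 137.6, 118.8]
tool_rot: [3.138, -0.004, -0.087]
force: [0.9, 0.2, -0.6]
width: 14.3
gripper_force: 58.4
```

>>> move_arm --targets "-1 0.84 3.41 0 0 0 0;-1 0.84 3.41 0 0 0 0;-1 0.84 3.41 0 0 0 0;-1 0.84 3.41 0 0 0 0;-1 0.84 3.41 0 0 0 0"

```text
clock: 23.38
eef_pos: [466.3, -38.1, 116.3]
tool_rot: [3.136, 0.002, -0.087]
force: [0.7, -0.1, -0.9]
width: 14.2
gripper_force: 58.5
```

>>> move_arm --targets "-1 0.84 3.41 0 0 0 0;-1 0.84 3.41 0 0 0 0;-1 0.84 3.41 0 0 0 0;-1 0.84 3.41 0 0 0 0;-1 0 0 0 0 0 0"

```text
clock: 23.8
eef_pos: [488.2, -184.5, 116.9]
tool_rot: [3.131, -0.0, -0.098]
force: [0.9, -0.6, -1.7]
width: 14.2
gripper_force: 58.6
```

>>> move_arm --targets "-1 0 0 0 0 0 0;-1 0 0 0 0 0 0;-1 0 0 0 0 0 0"

```text
clock: 24.05
eef_pos: [487.9, -173.7, 117.2]
tool_rot: [3.137, 0.003, -0.085]
force: [-0.2, 0.2, -0.9]
width: 14.2
gripper_force: 58.6
```

```bash
python3 - <<'E'
from h import *
e=read_state()["eef_pos"];print(e)
s=C("side");t=C("top")
a=cv2.resize(t.im[290:365,390:490],None,fx=4,fy=4,interpolation=cv2.INTER_CUBIC)
b=cv2.resize(s.im[285:385,150:250],None,fx=5,fy=5,interpolation=cv2.INTER_CUBIC)[:,:400]
cv2.imwrite("pics/m8.png",np.hstack([np.pad(a,((0,200),(0,0),(0,0))),b]))
for c in(s,t): print(c.proj([e-[0,0,16.5],e-[0,0,37.5],[488.7,-175.8,34]]).round(1))
E
```

```text
[ 487.90520023 -173.65363398  117.17254317]
[[186.1 326.4]
 [188.8 333.2]
 [194.1 348.3]]
[[455.8 320.1]
 [452.7 320.9]
 [447.7 322.3]]
```

View pics/m8.png

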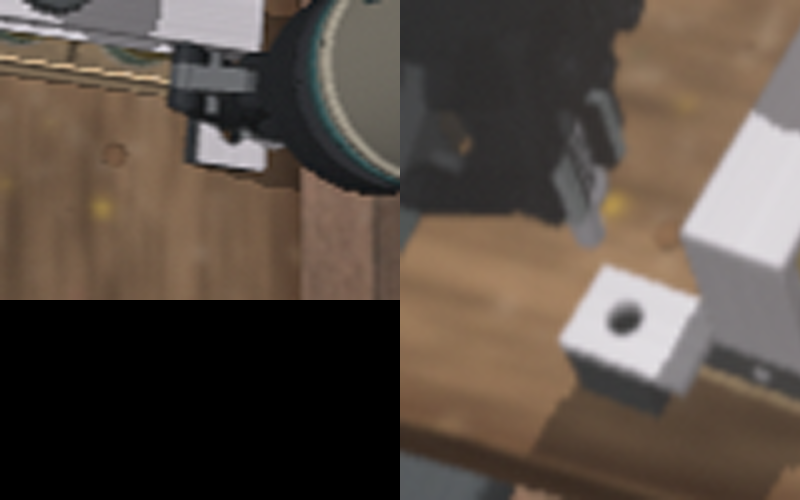

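>>> move_arm --targets "-1 0.1 0.2 1.5 0 0 0;-1 0 0 1.5 0 0 0;-1 0 0 1 0 0 0;-1 0 0 0 0 0 0;-1 0 0 0 0 0 0"

```text
clock: 24.57
eef_pos: [488.7, -176.8, 77.3]
tool_rot: [3.136, 0.003, -0.086]
force: [0.4, -0.2, -0.6]
width: 14.3
gripper_force: 58.6
```

```bash
python3 - <<'E'
from h import *
e=read_state()["eef_pos"];print(e,read_state()["tool_rot"])
s=C("side"); s.crop("pics/m9.png",165,315,60,50,12)
print((s.proj([e-[0,0,16.5],e-[0,0,37.5],[488.7,-175.8,34]])-[165,315]).round(1)*12, s.proj([[488,-175,34],[489,-175,34],[488,-174,34]]))
E
```

```text
[ 488.7095227  -176.82077537   77.2882513 ] [ 3.13636915e+00  2.72129965e-03 -8.58956138e-02]
[[308.4 310.8]
 [338.4 385.2]
 [349.2 399.6]] [[193.95728759 347.7419817 ]
 [194.51045502 347.89279158]
 [194.21340055 347.2147192 ]]
```

View pics/m9.png

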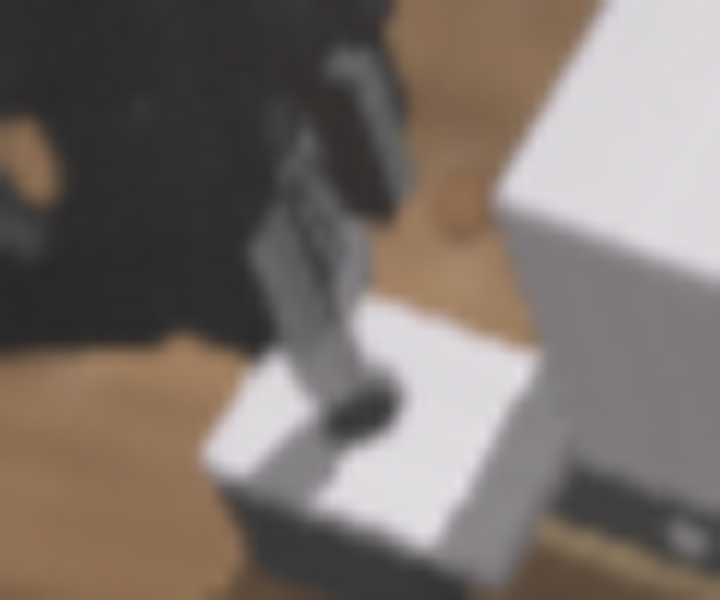

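The tip sits above the ear about 2 mm short of the hole centre (tip about (335,390), hole (362,404)). I'll correct and lower gently.

>>> move_arm --targets "-1 0.14 -0.15 0 0 0 0;-1 0 0 0.5 0 0 0;-1 0 0 0 0 0 0;-1 0 0 0.3 0 0 0;-1 0 0 0 0 0 0"

```text
clock: 25.03
eef_pos: [490.3, -176.4, 69.3]
tool_rot: [3.136, 0.002, -0.087]
force: [0.4, 0.9, -0.5]
width: 14.3
gripper_force: 58.6
```

>>> move_arm --targets "-1 0 0 0.3 0 0 0;-1 0 0 0 0 0 0;-1 0 0 0 0 0 0"

```text
clock: 25.28
eef_pos: [490.4, -176.3, 66.4]
tool_rot: [3.136, 0.002, -0.087]
force: [0.9, 0.5, -0.7]
width: 14.4
gripper_force: 58.6
```

>>> move_arm --targets "-1 0 0 0.4 0 0 0;-1 0 0 0 0 0 0;-1 0 0 0 0 0 0"

```text
clock: 25.53
eef_pos: [490.3, -176.3, 62.3]
tool_rot: [3.136, 0.002, -0.087]
force: [0.7, 0.5, -0.7]
width: 14.2
gripper_force: 58.6
```

>>> move_arm --targets "-1 0 0 0.4 0 0 0;-1 0 0 0 0 0 0;-1 0 0 0 0 0 0"

```text
clock: 25.78
eef_pos: [490.3, -176.3, 58.3]
tool_rot: [3.136, 0.002, -0.087]
force: [-0.2, 0.1, -0.6]
width: 14.3
gripper_force: 58.6
```

>>> move_arm --targets "-1 0 0 0.5 0 0 0;-1 0 0 0.5 0 0 0;-1 0 0 0 0 0 0;-1 0 0 0.4 0 0 0;-1 0 0 0 0 0 0"

```text
clock: 26.2
eef_pos: [490.2, -176.3, 43.9]
tool_rot: [3.136, 0.002, -0.087]
force: [-0.2, 0.1, -1.3]
width: 14.1
gripper_force: 58.6
```

>>> move_arm --targets "-1 0 0 0.25 0 0 0;-1 0 0 0 0 0 0;-1 0 0 0 0 0 0"

```text
clock: 26.45
eef_pos: [490.5, -176.5, 42.0]
tool_rot: [3.136, 0.001, -0.087]
force: [0.4, 0.0, -1.2]
width: 14.4
gripper_force: 58.6
```

>>> move_arm --targets "-1 0 0 0.15 0 0 0;-1 0 0 0 0 0 0;-1 0 0 0.1 0 0 0;-1 0 0 0 0 0 0"

```text
clock: 26.78
eef_pos: [491.3, -176.6, 41.4]
tool_rot: [3.135, -0.001, -0.087]
force: [-1.9, 0.8, 15.1]
width: 14.2
gripper_force: 60.8
```

>>> move_arm --targets "-1 0 0 -0.15 0 0 0;0 0 0 0 0 0 0;0 0 0 0 0 0 0;0 0 0 0 0 0 0;0 0 0 0 0 0 0"

```text
clock: 27.2
eef_pos: [490.4, -176.5, 40.9]
tool_rot: [3.136, 0.002, -0.087]
force: [-0.1, -0.3, 0.2]
width: 42.9
gripper_force: 0.0
```

>>> move_arm --targets "0 0 0 0 0 0 0;0 0 0 -2 0 0 0;0 0 0 -3.5 0 0 0;0.3 0 0 -3.5 0 0 0;0.3 0 0 -3.5 0 0 0"

```text
clock: 27.62
eef_pos: [490.1, -175.5, 167.1]
tool_rot: [3.137, 0.003, -0.087]
force: [0.5, -0.1, -0.6]
width: 55.6
gripper_force: 0.0
```

>>> move_arm --targets "0.3 0 0 -2 0 0 0;0.3 0 0 0 0 0 0;0.3 0 0 0 0 0 0"

```text
clock: 27.87
eef_pos: [491.3, -176.0, 187.1]
tool_rot: [3.135, -0.001, -0.087]
force: [-0.2, -0.1, -0.1]
width: 55.1
gripper_force: 0.0
```

```bash
python3 - <<'E'
from h import *
r=read_state();print(r["eef_pos"],r["tool_rot"],r["qpos"].round(2),r["width"])
s=C("side");cv2.imwrite("pics/s10.png",cv2.resize(s.im[210:370,160:360],None,fx=4,fy=3.75,interpolation=cv2.INTER_CUBIC))
t=C("top");t.crop("pics/t10.png",330,230,150,110,5)
E
```

```text
[ 491.34005415 -176.00445491  187.10015595] [ 3.13523208e+00 -1.16029861e-03 -8.74565512e-02] [ 0.45  0.51 -0.24  1.92  0.19  0.73 -1.56] 55.134410658364374
```

View pics/s10.png

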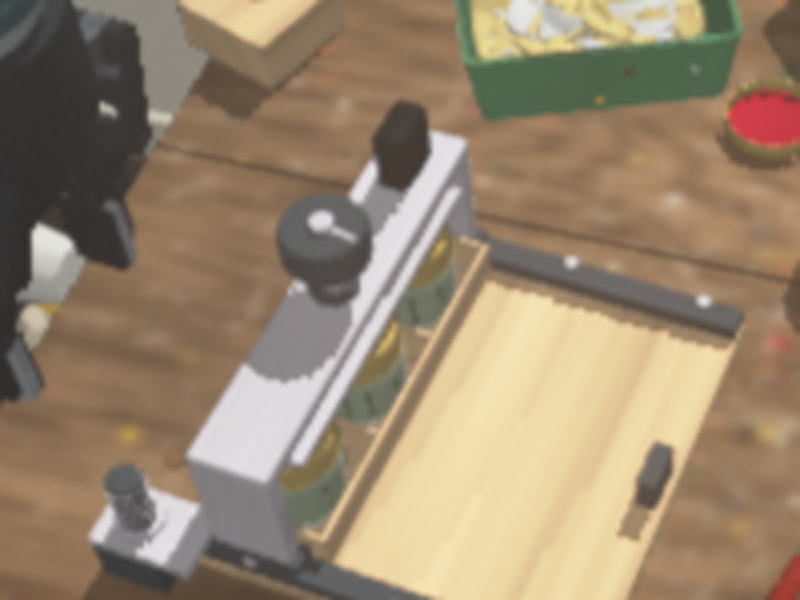

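The pin is seated with its collar on the ear, and the bridge is over the jars. Next I'll locate the knob, with its top at side pixel ~(240.3,270).

```bash
python3 - <<'E'
from h import *
s=C("side");e=read_state()["eef_pos"]
# dark knob centroid in top view for a check
for u,v in((239.6,268.6),(240.9,271.4)): print(s.at(u,v,144))
t=C("top");g=t.im.max(2)[255:300,375:430]; m=(g<75).astype(np.uint8)
n,l,st,ce=cv2.connectedComponentsWithStats(m); 
for i in range(1,n):
    if st[i,4]>60: print(st[i],t.at(ce[i][0]+375,ce[i][1]+255,138))
print(t.proj([544.3,-77.5,144]))
a=np.radians(-5);k=np.array([544.3,-77.5])
y=read_state()["tool_rot"][2];d=k-e[:2];print("tool xy mm",d@[np.cos(y),np.sin(y)],d@[np.sin(y),-np.cos(y)])
E
```

```text
[543.95977557 -75.41882099 144.        ]
[547.96174586 -80.00962147 144.        ]
[18 16 23 22 89] [539.30465483 -73.80870534 138.        ]
[[404.62099636 280.87918802]]
tool xy mm 45.86948900649567 -102.40163916170107
```

>>> move_arm --targets "0.3 1.13 -2.57 0 0 0 0;0.3 1.13 -2.57 0 0 0 0;0.3 1.13 -2.57 0 0 0 0;0.3 1.13 -2.57 0 0 0 0;0.3 0 0 0 0 0 -7"

```text
clock: 28.48
eef_pos: [547.3, -69.4, 184.5]
tool_rot: [3.141, 0.001, 0.044]
force: [0.6, 0.8, 0.1]
width: 55.8
gripper_force: 0.0
```

>>> move_arm --targets "0.3 0 0 0 0 0 -7;0.3 0 0 0 0 0 -7;0.3 0 0 0 0 0 -7;0.3 0 0 0 0 0 -7;0.3 0 0 0 0 0 -7"

```text
clock: 28.9
eef_pos: [544.0, -77.0, 184.0]
tool_rot: [3.14, 0.007, 0.652]
force: [0.1, 0.2, 0.9]
width: 55.5
gripper_force: 0.0
```

>>> move_arm --targets "0.3 0 0 0 0 0 -7;0.3 0 0 0 0 0 -7;0.3 0 0 0 0 0 -7;0.3 0 0 0 0 0 -7;0.3 0 0 0 0 0 -7"

```text
clock: 29.32
eef_pos: [544.0, -77.1, 184.0]
tool_rot: [-3.139, 0.006, 1.263]
force: [-0.1, -0.3, -0.1]
width: 55.4
gripper_force: 0.0
```

>>> move_arm --targets "0.3 0 0 0 0 0 -7;0.3 0 0 0 0 0 -7;0.3 0 0 0 0 0 -7;0.3 0 0 0 0 0 -7;0.3 0 0 0 0 0 -7"

```text
clock: 29.73
eef_pos: [544.0, -77.1, 184.1]
tool_rot: [-3.136, 0.003, 1.874]
force: [-0.1, 0.4, -0.1]
width: 55.7
gripper_force: 0.0
```

>>> move_arm --targets "0.3 0 0 0 0 0 -7;0.3 0 0 0 0 0 -7;0.3 0 0 0 0 0 -7;0.3 0 0 0 0 0 -7;0.3 0 0 0 0 0 -7"

```text
clock: 30.15
eef_pos: [544.0, -77.1, 184.1]
tool_rot: [-3.135, -0.001, 2.485]
force: [0.5, 0.9, 0.3]
width: 55.2
gripper_force: 0.0
```

>>> move_arm --targets "0.3 0 0 0 0 0 -7;0.3 0 0 0 0 0 -7;0.3 0 0 0 0 0 -7;0.3 0 0 0 0 0 -7;0.3 0 0 0 0 0 -7"

```text
clock: 30.57
eef_pos: [544.1, -77.1, 184.0]
tool_rot: [-3.137, -0.004, 3.096]
force: [1.5, 0.5, -1.1]
width: 55.4
gripper_force: 0.0
```

```bash
python3 - <<'E'
from h import *
r=read_state();print(r["eef_pos"],r["tool_rot"],r["qpos"].round(2),r["width"])
E
```

```text
[544.05556207 -77.13354983 184.04989611] [-3.13695149 -0.00395133  3.09554304] [ 0.73  0.78 -1.1   1.83  0.81  1.06  0.84] 55.433906907493245
```

>>> move_arm --targets "0.3 0 0 0 0 0 -7;0.3 0 0 0 0 0 -7;0.3 0 0 0 0 0 -7;0.3 0 0 0 0 0 -7;0.3 0 0 0 0 0 -7"

```text
clock: 30.98
eef_pos: [544.0, -77.1, 183.9]
tool_rot: [-3.14, -0.006, -2.577]
force: [0.2, -0.5, -0.1]
width: 55.3
gripper_force: 0.0
```

```bash
python3 - <<'E'
from h import *
r=read_state();print(r["eef_pos"],r["tool_rot"],r["qpos"].round(2),r["width"])
E
```

```text
[544.03909353 -77.13723895 183.9356088 ] [-3.14041251 -0.00586843 -2.57679603] [ 0.77  0.83 -1.19  1.83  0.87  1.13  1.39] 55.2707329451099
```

>>> move_arm --targets "0.3 0 0 2.3 0 0 0;0.3 0 0 2.3 0 0 0;0.3 0 0 2.3 0 0 0;0.3 0 0 0 0 0 0;0.3 0 0 0 0 0 0"

```text
clock: 31.4
eef_pos: [543.4, -77.3, 115.0]
tool_rot: [-3.141, -0.007, -2.582]
force: [-0.1, 1.0, 0.2]
width: 55.5
gripper_force: 0.0
```

>>> move_arm --targets "-1 0 0 0 0 0 0;-1 0 0 0 0 0 0;-1 0 0 0 0 0 0;-1 0 0 0 0 0 0;-1 0 0 0 0 0 0"

```text
clock: 31.82
eef_pos: [545.3, -76.9, 117.7]
tool_rot: [-3.137, -0.002, -2.583]
force: [-0.9, 2.1, 6.3]
width: 34.1
gripper_force: 60.0
```

>>> move_arm --targets "-1 0 0 0.01 0 0 7;-1 0 0 0.01 0 0 7;-1 0 0 0.01 0 0 7;-1 0 0 0.01 0 0 7;-1 0 0 0.01 0 0 7"

```text
clock: 32.23
eef_pos: [545.5, -77.6, 117.2]
tool_rot: [-3.136, 0.001, 3.083]
force: [-1.4, -0.2, 5.9]
width: 34.3
gripper_force: 59.9
```

>>> move_arm --targets "-1 0 0 0.01 0 0 7;-1 0 0 0.01 0 0 7;-1 0 0 0.01 0 0 7;-1 0 0 0.01 0 0 7;-1 0 0 0.01 0 0 7"

```text
clock: 32.65
eef_pos: [545.2, -78.4, 116.6]
tool_rot: [-3.136, 0.004, 2.472]
force: [-1.0, -0.7, 5.7]
width: 34.4
gripper_force: 59.9
```

```bash
python3 - <<'E'
from h import *
r=read_state();print(r["eef_pos"],r["tool_rot"],r["qpos"].round(2),r["width"],r["force"],r["torque"])
E
```

```text
[545.21851203 -78.37381131 116.59997284] [-3.13583278  0.00435279  2.47227127] [ 0.6   0.79 -0.84  1.89  0.8   0.84  0.24] 34.41954657776554 [-1.01147124 -0.73013188  5.70118227] [-0.06106611  0.29195415  0.0554369 ]
```

>>> move_arm --targets "-1 0 0 0.01 0 0 7;-1 0 0 0.01 0 0 7;-1 0 0 0.01 0 0 7;-1 0 0 0.01 0 0 7;-1 0 0 0.01 0 0 7"

```text
clock: 33.07
eef_pos: [544.5, -78.9, 116.0]
tool_rot: [-3.138, 0.007, 1.861]
force: [-2.0, -1.5, 5.5]
width: 34.6
gripper_force: 60.0
```

>>> move_arm --targets "-1 0 0 0.01 0 0 7;-1 0 0 0.01 0 0 7;-1 0 0 0.01 0 0 7;-1 0 0 0.01 0 0 7;-1 0 0 0.02 0 0 7"

```text
clock: 33.48
eef_pos: [543.9, -78.8, 115.4]
tool_rot: [-3.141, 0.008, 1.25]
force: [-3.8, -0.8, 9.1]
width: 34.7
gripper_force: 60.2
```

>>> move_arm --targets "-1 0 0 0.01 0 0 7;-1 0 0 0.01 0 0 7;-1 0 0 0.01 0 0 7;-1 0 0 0.01 0 0 7;-1 0 0 0.01 0 0 7"

```text
clock: 33.9
eef_pos: [543.6, -78.3, 114.9]
tool_rot: [3.138, 0.007, 0.639]
force: [-3.1, -0.5, 8.0]
width: 34.0
gripper_force: 60.1
```

>>> move_arm --targets "-1 0 0 0.01 0 0 7;-1 0 0 0.01 0 0 7;-1 0 0 0.01 0 0 7;-1 0 0 0.01 0 0 7;-1 0 0 0.02 0 0 7"

```text
clock: 34.32
eef_pos: [543.9, -77.5, 114.3]
tool_rot: [3.136, 0.003, 0.029]
force: [-2.7, 0.5, 7.7]
width: 34.2
gripper_force: 60.2
```

```bash
python3 - <<'E'
from h import *
r=read_state();print(r["eef_pos"],r["tool_rot"],r["qpos"].round(2),r["width"],r["force"],r["torque"])
E
```

```text
[543.8733487  -77.54523742 114.31924025] [3.13615577e+00 2.85969562e-03 2.90407320e-02] [ 0.2   0.65 -0.18  1.9   0.2   0.61 -1.65] 34.18650985564598 [-2.74084614  0.53916299  7.69730396] [0.76677553 0.61902507 0.07377034]
```

>>> move_arm --targets "-1 0 0 0.01 0 0 7;-1 0 0 0.01 0 0 7;-1 0 0 0.01 0 0 7;-1 0 0 0.01 0 0 7;-1 0 0 0.01 0 0 7"

```text
clock: 34.73
eef_pos: [544.3, -76.9, 113.8]
tool_rot: [3.137, -0.001, -0.581]
force: [-3.1, 2.3, 6.5]
width: 34.6
gripper_force: 60.0
```

>>> move_arm --targets "-1 0 0 0.01 0 0 7;-1 0 0 0.01 0 0 7;-1 0 0 0.01 0 0 7;-1 0 0 0 0 0 0"

```text
clock: 35.07
eef_pos: [544.7, -76.6, 113.4]
tool_rot: [3.138, -0.003, -0.947]
force: [-2.9, 1.8, 7.5]
width: 34.0
gripper_force: 60.0
```

>>> move_arm --targets "0.3 0 0 0 0 0 0;0.3 0 0 0 0 0 0;0.3 0 0 0 0 0 0;0.3 0 0 0 0 0 0;0.3 0 0 0 0 0 0"

```text
clock: 35.48
eef_pos: [544.6, -77.8, 112.4]
tool_rot: [3.137, -0.003, -0.942]
force: [0.1, -0.0, 0.9]
width: 55.5
gripper_force: 0.0
```

```bash
python3 - <<'E'
from h import *
r=read_state();print(r["eef_pos"],r["tool_rot"],r["qpos"].round(2),r["width"],r["force"],r["torque"])
E
```

```text
[544.60714948 -77.82747145 112.40844924] [ 3.13685506 -0.00334678 -0.94241748] [ 0.03  0.65  0.09  1.91 -0.09  0.59 -2.33] 55.50522864040106 [ 0.08894181 -0.00386222  0.90776226] [ 0.0463617  -0.04663482 -0.00712399]
```

>>> move_arm --targets "0.3 0 0 0 0 0 -7;0.3 0 0 0 0 0 -7;0.3 0 0 0 0 0 -7;0.3 0 0 0 0 0 -7;0.3 0 0 0 0 0 -7"

```text
clock: 35.9
eef_pos: [544.6, -77.8, 112.4]
tool_rot: [3.136, -0.0, -0.326]
force: [-0.3, 0.3, 0.2]
width: 55.8
gripper_force: 0.0
```

>>> move_arm --targets "0.3 0 0 0 0 0 -7;0.3 0 0 0 0 0 -7;0.3 0 0 0 0 0 -7;0.3 0 0 0 0 0 -7;0.3 0 0 0 0 0 -7"

```text
clock: 36.32
eef_pos: [544.6, -77.9, 112.4]
tool_rot: [3.137, 0.003, 0.285]
force: [0.1, -0.2, -0.6]
width: 55.5
gripper_force: 0.0
```

>>> move_arm --targets "0.3 0 0 0 0 0 -7;0.3 0 0 0 0 0 -7;0.3 0 0 0 0 0 -7;0.3 0 0 0 0 0 -7;0.3 0 0 0 0 0 -7"

```text
clock: 36.73
eef_pos: [544.6, -78.0, 112.4]
tool_rot: [3.139, 0.006, 0.896]
force: [-0.3, 0.2, 0.7]
width: 55.5
gripper_force: 0.0
```

>>> move_arm --targets "0.3 0 0 0 0 0 -7;0.3 0 0 0 0 0 -7;0.3 0 0 0 0 0 -7;0.3 0 0 0 0 0 -7;0.3 0 0 0 0 0 -7"

```text
clock: 37.15
eef_pos: [544.6, -78.0, 112.4]
tool_rot: [-3.14, 0.006, 1.507]
force: [-1.0, 0.5, -0.1]
width: 55.8
gripper_force: 0.0
```

>>> move_arm --targets "0.3 0 0 0 0 0 -7;0.3 0 0 0 0 0 -7;0.3 0 0 0 0 0 -7;0.3 0 0 0 0 0 -7;0.3 0 0 0 0 0 -7"

```text
clock: 37.57
eef_pos: [544.6, -78.1, 112.3]
tool_rot: [-3.137, 0.004, 2.117]
force: [0.3, 0.7, 0.5]
width: 55.4
gripper_force: 0.0
```

>>> move_arm --targets "0.3 0 0 0 0 0 -7;0.3 0 0 0 0 0 -7;0.3 0 0 0 0 0 -7;0.3 0 0 0 0 0 -7;0.3 0 0 0 0 0 -7"

```text
clock: 37.98
eef_pos: [544.6, -78.2, 112.3]
tool_rot: [-3.135, 0.001, 2.728]
force: [-0.8, -0.3, -0.7]
width: 55.6
gripper_force: 0.0
```

>>> move_arm --targets "0.3 0 0 0 0 0 -7;0.3 0 0 0 0 0 -7;0.3 0 0 0 0 0 -7;0.3 0 0 0 0 0 -7;0.3 0 0 0 0 0 -7"

```text
clock: 38.4
eef_pos: [544.5, -78.2, 112.3]
tool_rot: [-3.136, -0.003, -2.944]
force: [1.0, 0.1, -0.7]
width: 55.7
gripper_force: 0.0
```

>>> move_arm --targets "0.3 0 0 0 0 0 -7;0.3 0 0 0 0 0 -7;0.3 0 0 0 0 0 0"

```text
clock: 38.65
eef_pos: [544.4, -78.1, 111.9]
tool_rot: [-3.138, -0.004, -2.703]
force: [-0.4, -0.5, -0.0]
width: 55.7
gripper_force: 0.0
```

```bash
python3 - <<'E'
from h import *
r=read_state();print(r["eef_pos"],r["tool_rot"],r["qpos"].round(2),r["width"],r["force"],r["torque"])
E
```

```text
[544.42261218 -78.09280634 111.94133609] [-3.13825835 -0.00439722 -2.7031315 ] [ 0.72  0.91 -1.09  1.89  0.98  1.01  1.19] 55.73669579477475 [-0.40835044 -0.52830971 -0.04198774] [0.01358217 0.03996496 0.0212469 ]
```

>>> move_arm --targets "-1 0 0 0.1 0 0 0;-1 0 0 0 0 0 0;-1 0 0 0 0 0 0;-1 0 0 0 0 0 0;-1 0 0 0 0 0 0"

```text
clock: 39.07
eef_pos: [544.6, -78.0, 111.5]
tool_rot: [-3.137, -0.004, -2.706]
force: [-0.4, -1.2, -0.3]
width: 34.0
gripper_force: 59.6
```

>>> move_arm --targets "-1 0 0 0.01 0 0 7;-1 0 0 0.01 0 0 7;-1 0 0 0.01 0 0 7;-1 0 0 0.01 0 0 7;-1 0 0 0.02 0 0 7"

```text
clock: 39.48
eef_pos: [544.5, -77.5, 110.9]
tool_rot: [-3.136, -0.001, 2.961]
force: [-0.1, 0.4, -0.3]
width: 34.2
gripper_force: 59.8
```

>>> move_arm --targets "-1 0 0 0.01 0 0 7;-1 0 0 0.01 0 0 7;-1 0 0 0.01 0 0 7;-1 0 0 0.01 0 0 7;-1 0 0 0.02 0 0 7"

```text
clock: 39.9
eef_pos: [544.7, -77.1, 110.3]
tool_rot: [-3.137, 0.003, 2.35]
force: [-0.3, 0.9, -0.9]
width: 34.5
gripper_force: 59.8
```

>>> move_arm --targets "-1 0 0 0.01 0 0 7;-1 0 0 0.01 0 0 7;-1 0 0 0.01 0 0 7;-1 0 0 0.01 0 0 7;-1 0 0 0.01 0 0 7"

```text
clock: 40.32
eef_pos: [545.0, -76.9, 109.8]
tool_rot: [-3.14, 0.004, 1.74]
force: [2.2, 0.1, -3.2]
width: 34.4
gripper_force: 59.8
```

>>> move_arm --targets "-1 0 0 0.01 0 0 7;-1 0 0 0.01 0 0 7;-1 0 0 0.01 0 0 7;-1 0 0 0.01 0 0 7;-1 0 0 0.02 0 0 7"

```text
clock: 40.73
eef_pos: [545.4, -76.9, 109.2]
tool_rot: [3.14, 0.004, 1.129]
force: [2.1, 0.6, -3.1]
width: 34.1
gripper_force: 60.1
```

```bash
python3 - <<'E'
from h import *
r=read_state();print(r["eef_pos"],r["tool_rot"],r["qpos"].round(2),r["width"],r["force"],r["torque"])
E
```

```text
[545.37715076 -76.92429835 109.20313847] [3.13979473 0.004185   1.12886491] [ 0.41  0.7  -0.5   1.9   0.53  0.67 -0.85] 34.12940973797285 [ 2.11109412  0.61228663 -3.07302329] [ 0.3157466  -0.04992165  0.06774147]
```

>>> move_arm --targets "-1 0 0 0.01 0 0 7;-1 0 0 0.01 0 0 7;-1 0 0 0.01 0 0 7;-1 0 0 0.01 0 0 7;-1 0 0 0.01 0 0 7"

```text
clock: 41.15
eef_pos: [545.7, -77.1, 108.7]
tool_rot: [3.137, 0.002, 0.518]
force: [2.8, 0.1, -3.6]
width: 34.3
gripper_force: 60.0
```

>>> move_arm --targets "-1 0 0 0.01 0 0 7;-1 0 0 0.01 0 0 7;-1 0 0 0.01 0 0 7;-1 0 0 0.01 0 0 7;-1 0 0 0.01 0 0 7"

```text
clock: 41.57
eef_pos: [545.9, -77.5, 108.1]
tool_rot: [3.137, -0.001, -0.093]
force: [3.1, -1.9, -4.1]
width: 34.5
gripper_force: 60.0
```

>>> move_arm --targets "-1 0 0 0.01 0 0 7;-1 0 0 0.01 0 0 7;-1 0 0 0.01 0 0 7;-1 0 0 0.01 0 0 7;-1 0 0 0.01 0 0 7"

```text
clock: 41.98
eef_pos: [545.8, -77.9, 107.6]
tool_rot: [3.138, -0.005, -0.704]
force: [1.0, -2.6, -5.0]
width: 34.3
gripper_force: 60.1
```

>>> move_arm --targets "-1 0 0 0.01 0 0 7;-1 0 0 0.01 0 0 7;-1 0 0 0.01 0 0 7;-1 0 0 0 0 0 0"

```text
clock: 42.32
eef_pos: [545.6, -78.2, 107.2]
tool_rot: [3.139, -0.006, -1.068]
force: [0.9, -2.5, -5.1]
width: 34.0
gripper_force: 60.2
```

```bash
python3 - <<'E'
from h import *
r=read_state();print(r["eef_pos"],r["tool_rot"],r["qpos"].round(2),r["width"],r["force"],r["torque"])
E
```

```text
[545.59046939 -78.2015208  107.24085187] [ 3.13856505 -0.00633388 -1.06810551] [ 0.01  0.66  0.12  1.91 -0.12  0.57 -2.44] 34.03049399110143 [ 0.90282    -2.48490734 -5.10457968] [-0.30315764 -0.84075005 -0.06999711]
```

>>> move_arm --targets "0.3 0 0 0 0 0 0;0.3 0 0 0 0 0 0;0.3 0 0 0 0 0 0;0.3 0 0 0 0 0 -7;0.3 0 0 0 0 0 -7"

```text
clock: 42.73
eef_pos: [544.4, -77.1, 107.5]
tool_rot: [3.137, -0.002, -0.812]
force: [-0.6, -0.2, 0.5]
width: 55.4
gripper_force: 0.0
```

>>> move_arm --targets "0.3 0 0 0 0 0 -7;0.3 0 0 0 0 0 -7;0.3 0 0 0 0 0 -7;0.3 0 0 0 0 0 -7;0.3 0 0 0 0 0 -7"

```text
clock: 43.15
eef_pos: [544.5, -77.4, 107.7]
tool_rot: [3.136, 0.001, -0.202]
force: [1.2, 0.1, -0.6]
width: 55.6
gripper_force: 0.0
```

>>> move_arm --targets "0.3 0 0 0 0 0 -7;0.3 0 0 0 0 0 -7;0.3 0 0 0 0 0 -7;0.3 0 0 0 0 0 -7;0.3 0 0 0 0 0 -7"

```text
clock: 43.57
eef_pos: [544.5, -77.5, 107.7]
tool_rot: [3.137, 0.004, 0.409]
force: [0.2, 0.4, -0.5]
width: 55.7
gripper_force: 0.0
```

>>> move_arm --targets "-1 0 0 0 0 0 0;-1 0 0 0 0 0 0;-1 0 0 0 0 0 0;-1 0 0 0 0 0 0;-1 0 0 0 0 0 0"

```text
clock: 43.98
eef_pos: [544.7, -77.9, 107.8]
tool_rot: [3.137, 0.004, 0.4]
force: [-1.3, -1.7, 6.5]
width: 34.6
gripper_force: 59.3
```

>>> move_arm --targets "-1 0 0 0.01 0 0 7;-1 0 0 0.01 0 0 7;-1 0 0 0.01 0 0 7;-1 0 0 0.01 0 0 7;-1 0 0 0.01 0 0 7"

```text
clock: 44.4
eef_pos: [544.9, -77.6, 107.3]
tool_rot: [3.136, -0.0, -0.215]
force: [2.0, -1.5, 2.1]
width: 34.5
gripper_force: 59.4
```

```bash
python3 - <<'E'
from h import *
r=read_state();print(r["eef_pos"],r["tool_rot"],r["qpos"].round(2),r["width"],r["force"],r["torque"])
E
```

```text
[544.94672173 -77.58307587 107.32348663] [ 3.13556819e+00 -4.65613012e-04 -2.14688737e-01] [ 0.17  0.66 -0.13  1.91  0.15  0.58 -1.84] 34.475829442212536 [ 2.03065222 -1.52549567  2.12621166] [-0.5223878  -0.33936177  0.5908812 ]
```

>>> move_arm --targets "-1 0 0 0 0 0 3;-1 0 0 0 0 0 0"

```text
clock: 44.57
eef_pos: [545.6, -77.9, 107.3]
tool_rot: [3.135, -0.002, -0.262]
force: [0.9, -2.0, 3.7]
width: 34.5
gripper_force: 59.7
```

```bash
python3 - <<'E'
from h import *
r=read_state();print(r["eef_pos"],r["tool_rot"],r["width"],r["force"],r["torque"])
E
```

```text
[545.58647462 -77.88419447 107.29194473] [ 3.13495708e+00 -2.07910155e-03 -2.62070706e-01] 34.535828307501816 [ 0.91113854 -2.00496728  3.68661468] [-0.44274512 -0.22690664  0.19455927]
```

>>> move_arm --targets "-1 0 0 0 0 0 4;-1 0 0 0 0 0 0"

```text
clock: 44.73
eef_pos: [546.1, -78.3, 107.3]
tool_rot: [3.136, -0.003, -0.333]
force: [2.2, -2.1, 2.3]
width: 34.7
gripper_force: 59.7
```

```bash
python3 - <<'E'
from h import *
r=read_state();print(r["eef_pos"],r["tool_rot"],r["width"],r["force"],r["torque"])
E
```

```text
[546.10531138 -78.31328709 107.30639326] [ 3.1357691  -0.00342811 -0.33266411] 34.65763197116766 [ 2.22336943 -2.13991326  2.32585929] [-0.6325516  -0.58679194 -0.06781546]
```

>>> move_arm --targets "-1 0 0 0.01 0 0 7;-1 0 0 0 0 0 0;-1 0 0 0 0 0 0"

```text
clock: 44.98
eef_pos: [547.2, -79.3, 107.4]
tool_rot: [3.136, -0.007, -0.452]
force: [4.6, -4.9, 0.7]
width: 34.5
gripper_force: 60.1
```

```bash
python3 - <<'E'
from h import *
r=read_state();print(r["eef_pos"],r["tool_rot"],r["width"],r["force"],r["torque"])
E
```

```text
[547.23565441 -79.27051171 107.38318691] [ 3.13618165 -0.00667274 -0.45153392] 34.52366811353512 [ 4.5751563  -4.87901816  0.67658933] [-0.99990472 -1.02798005  0.35020848]
```

>>> move_arm --targets "-1 0 0 0.01 0 0 7;-1 0 0 0 0 0 0;-1 0 0 0 0 0 0"

```text
clock: 45.23
eef_pos: [548.6, -80.7, 107.5]
tool_rot: [3.137, -0.011, -0.573]
force: [6.4, -8.1, -0.6]
width: 34.3
gripper_force: 60.2
```

```bash
python3 - <<'E'
from h import *
r=read_state();print(r["eef_pos"],r["tool_rot"],r["width"],r["force"],r["torque"])
E
```

```text
[548.61122716 -80.66898203 107.48202529] [ 3.13691615 -0.01074229 -0.57254725] 34.254523711598786 [ 6.40767367 -8.05317317 -0.62546507] [-1.60965734 -1.49825138  0.80515652]
```

>>> move_arm --targets "0.3 0 0 0 0 0 0;0.3 0 0 0 0 0 0;0.3 0 0 0 0 0 0;0.3 0 0 0 0 0 -7;0.3 0 0 0 0 0 -7"

```text
clock: 45.65
eef_pos: [543.7, -76.7, 106.3]
tool_rot: [3.136, 0.002, -0.324]
force: [-0.3, 0.1, 0.8]
width: 55.6
gripper_force: 0.0
```

>>> move_arm --targets "0.3 0 0 0 0 0 -7;0.3 0 0 0 0 0 -7;0.3 0 0 0 0 0 -7;0.3 0 0 0 0 0 -7;0.3 0 0 0 0 0 0"

```text
clock: 46.07
eef_pos: [543.8, -77.1, 106.3]
tool_rot: [3.138, 0.004, 0.161]
force: [-0.7, 0.7, -0.7]
width: 55.4
gripper_force: 0.0
```

>>> move_arm --targets "-1 0 0 0 0 0 0;-1 0 0 0 0 0 0;-1 0 0 0 0 0 0;-1 0 0 0 0 0 0;-1 0 0 0 0 0 0"

```text
clock: 46.48
eef_pos: [544.2, -77.4, 106.7]
tool_rot: [3.136, 0.003, 0.156]
force: [-1.2, -0.3, 2.4]
width: 34.3
gripper_force: 59.4
```

```bash
python3 - <<'E'
from h import *
r=read_state();print(r["eef_pos"],r["tool_rot"],r["width"],r["force"],r["torque"])
E
```

```text
[544.20652869 -77.43362645 106.73988829] [3.13647435 0.00340415 0.15649066] 34.339939900268995 [-1.20635196 -0.29539567  2.40350633] [ 0.15566122  0.33099826 -0.04307287]
```

>>> move_arm --targets "-1 0 0 0 0 0 5;-1 0 0 0 0 0 0"

```text
clock: 46.65
eef_pos: [545.8, -77.4, 106.8]
tool_rot: [3.136, -0.0, 0.068]
force: [1.9, -0.9, -0.5]
width: 34.2
gripper_force: 60.3
```

```bash
python3 - <<'E'
from h import *
r=read_state();print(r["eef_pos"],r["tool_rot"],r["width"],r["force"],r["torque"])
E
```

```text
[545.76382758 -77.41584539 106.80585446] [ 3.13597999e+00 -1.77902938e-04  6.79788197e-02] 34.176850508781875 [ 1.9059793  -0.86344582 -0.5470559 ] [ 0.16060603 -0.47850466 -0.03578318]
```

>>> move_arm --targets "-1 0 0 0 0 0 5;-1 0 0 0 0 0 0"

```text
clock: 46.82
eef_pos: [547.1, -77.6, 106.9]
tool_rot: [3.136, -0.003, -0.018]
force: [4.9, -0.5, -2.7]
width: 34.4
gripper_force: 60.6
```

```bash
python3 - <<'E'
from h import *
r=read_state();print(r["eef_pos"],r["tool_rot"],r["width"],r["force"],r["torque"])
E
```

```text
[547.10330352 -77.57068955 106.88445687] [ 3.13590586 -0.0032668  -0.01789441] 34.44418094705143 [ 4.89391124 -0.47164448 -2.72761222] [ 0.01472105 -1.14748262  0.00338025]
```

>>> move_arm --targets "0.3 0 0 0 0 0 0;0.3 0 0 0 0 0 0;0.3 0 0 0 0 0 0;0.3 0 0 -2 0 0 0;0.3 0 0 -3 0 0 0"

```text
clock: 47.23
eef_pos: [541.7, -77.3, 154.7]
tool_rot: [3.137, 0.009, -0.016]
force: [1.0, -0.5, -0.8]
width: 55.2
gripper_force: 0.0
```

>>> move_arm --targets "0.3 0 0 -3 0 0 0;0.3 0 0 -3 0 0 0;0.3 -3 0 0 0 0 0;0.3 -3 0 0 0 0 0;0.3 -3 0 0 0 0 0"

```text
clock: 47.65
eef_pos: [453.3, -75.5, 217.2]
tool_rot: [3.136, 0.002, -0.017]
force: [0.2, -0.0, -0.0]
width: 55.5
gripper_force: 0.0
```

>>> move_arm --targets "0.3 0 0 0 0 0 0;0.3 0 0 0 0 0 0"

```text
clock: 47.82
eef_pos: [452.8, -75.7, 217.1]
tool_rot: [3.136, 0.003, -0.017]
force: [0.2, -0.6, 1.0]
width: 55.5
gripper_force: 0.0
```

```bash
python3 - <<'E'
from h import *
# check without viewing: compare side image of pin/bridge region with the one before screwing
s=C("side");a=cv2.imread("pics/s10.png");b=cv2.resize(s.im[210:370,160:360],None,fx=4,fy=3.75,interpolation=cv2.INTER_CUBIC)
d=cv2.absdiff(a,b).max(2)
for n,(x,y,w,h) in dict(pin=(95,455,110,130),legs=(190,450,100,110),bhandle=(370,100,60,90),knob=(275,190,100,110),jars=(300,240,150,250)).items():
    print(n,(d[y:y+h,x:x+w]>40).mean().round(3))
r=read_state();print(r["eef_pos"],r["width"],r["force"])
E
```

```text
pin 0.034
legs 0.002
bhandle 0.011
knob 0.173
jars 0.13
[454.69364614 -75.63268785 217.17804559] 55.744564072560735 [ 0.63902056 -0.31913457 -0.07997573]
```

```bash
python3 -c "
from cell import order;print(order.finish_job())"
```

```text
the job is handed in; nothing more can be done
None
```

I handed the job in at about 48 s: all three jars are in their pockets, the bridge is at its front stop, the pin is seated with its collar on the ear, and the knob is screwed to its stop. That the knob is tight I take from how far it turned, how far it came down and its refusing to turn on a fresh grip, since I had no pictures left for a last look.

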